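# Sort the cutter bars into their case and snap it shut

### The arm

A 6-joint arm with a two-finger parallel gripper is mounted at the origin on the work surface. World frame = base frame: x ahead of the robot, y to its left, z up, the work surface at z = 0. Lengths are in m, angles in rad, forces in N, time in s.
With the tool pointing down it reaches from about 0.35 to 0.975 m from the base axis. Payload 4.9 kg.
Tool frame: the origin (TCP) lies at the very end of the fingers, on their centre line; the grasp point (between the pads) lies 19 mm behind it (ctrl.tcp_to_grasp is the z of the grasp point in the tool frame, in m); z points along the fingers, y is the line along which they close (so a half turn about z gives the same grasp; the last joint's range is limited). The gripper opens to 85 mm and grips with 20 to 120 N. Pads are 22 mm wide; open, the fingers measure 114 mm over their backs; the gripper's body (76 mm by 85 mm) begins 54 mm behind the grasp point. The pads swing forward as they close: fully open they stand 13 mm farther back than shut.
Start: joints at [-1.233, 0.053, 1.613, -0, 1.476, -0.119], TCP at [0.276, -0.561, 0.231] pointing down, gripper open.
Joint ranges: [-3.01, 3.01], [-1.01, 2.22], [0.06, 2.58], [-1.02, 4.17], [0.09, 2.62], [-3.14, 3.14]. Speed limits (rad/s): [2.57, 2.57, 3.14, 3.14, 3.14, 3.14].

### API

Orientations are given as a rotation vector (axis times angle).
In Python, from station import ctrl, eyes, job, nets gives the robot as it stands. The module is installed in compiled form; this text tells all that it offers.
- The arm moves only by the tool jog_arm, never from a script. Its argument "commands" is one flat list of numbers, 7 for each row, row after row: the shift along the tool's x, y, z each as a share of 0.06 m, from -1 to 1, then the turn, a rotation vector about the tool's x, y, z each as a share of 0.1 rad, from -1 to 1, then the finger opening in mm, from 0 to 85.4. In form: [x, y, z, ax, ay, az, grip, x, y, z, ax, ay, az, grip, ...]. A call has 1 to 20 rows; each row shifts and turns the commanded pose from where the row before left it, along the tool's axes as they then stand; what a row does not reach is not made up. A row lasts 1/8 s, in which the tool goes at most 62.5 mm and 10.7 degrees, less where a joint would pass 70% of its speed; a pose out of reach is approached as far as the arm can. A call with a number of a shift or a turn outside -1 to 1 is refused whole. A call with a gripper value outside its range is refused whole. The fingers move at their own pace and stop on an object; "newtons" is the grip in N (left out, the last holds). Time passes only in rows, so rows that do not move let the fingers close. It gives the time, the measured TCP pose, the force, the opening and the grip force at its end, in the units of the state.
- ctrl.get_obs(): the state, without advancing time (a new reading comes with each control period).
- eyes.get_image(name): name is "scene" or "top" or "wrist"; returns a dict with "image" (384x512x3 uint8, red, green, blue), "z_map" (384x512 float32, m along the optical axis (not along the pixel's ray), 0 where there is no reading), "K" (3x3 intrinsics, pixels), "dist_coeffs" ([k1, k2, p1, p2, k3] as OpenCV has them; the pictures are not rectified), "cam_to_world" (4x4, takes a point from camera to world coordinates). Camera axes: x right, y up, looking along -z (the intrinsics and any distortion apply to the point x, -y, -z); pixel columns grow to the right and rows downward; lengths in m; the calibration is good to about 2 mm. A picture is of the moment at which its call begins.
- job.finish_job(): hands the job in; it is judged then, once.
Trained networks look in the newest picture that a camera, given by its name, has taken for a name from the list of things; names that differ only in an ending like _2 or _b are one class to them, and where a whole thing is asked for, a point or a joint stands for the part that bears it (a point fixed in the world has none). Each returns a list of dicts, best first, with "p" (0 to 1); they miss things now and then, are a little off and sometimes report something else, mostly with a low value. They report only what shows in the picture. A call takes as long as a camera call. They do not tell look-alikes from the thing itself.
- nets.silhouettes(camera, name): "mask" (384x512 bool, what is visible of it) and "bbox" ([left, top, right, bottom] in pixels, round what is visible of it).
The state is a dict: "t": time; "q": joint angles; "dq": joint speeds; "effort": joint torques, N m; "tool_pos": TCP position; "tool_rot": TCP orientation; "contact_force": force on the tool from outside, world axes, zero at the start; "wrist_torque": the same for the moment, N m; "opening": finger opening in m; "grip_force": force on a finger pad.
Only numpy, scipy, OpenCV 4.12 (cv2) and the standard library are available. Lean on these libraries where they do the work, as an engineer would, in place of code of your own. Each camera call takes 0.05 s, during which the arm holds its last target. There are 200 camera calls.

### The job

Put the woodturning cutter bars away: lay every bar flat in the case, across the row made for its length (longest in the row by the hinge, shortest in the row by the front wall), moving any bar that lies in the wrong row. When all of them are in, swing the lid down and press its front edge until it snaps past the catch and is fully shut; leave the other things on the bench where they are.

Things in the scene. Friction and masses are not known exactly. Their poses are not given: they have to be found in the camera images.
- case: Black plastic case, 226 x 188 x 40 mm high, fixed. Origin under its centre. x runs from the front wall (-x end) to the hinge wall (+x end, about the robot's left). Floor 5 mm, outer walls 4 mm thick. Two dividers along y (4 mm thick, tops 30 mm above the bench) part it into three rows: long by the hinge, middle, short by the front wall.
- row_long (a point): Centre of the floor of the row for long bars, 5 mm above the bench; axes as the case's. The row is 86 mm wide between its walls along x and 180 mm long along y; bars lie across it, along x, side by side.
- row_mid (a point): Centre of the floor of the row for mid bars, 5 mm above the bench; axes as the case's. The row is 70 mm wide between its walls along x and 180 mm long along y; bars lie across it, along x, side by side.
- row_short (a point): Centre of the floor of the row for short bars, 5 mm above the bench; axes as the case's. The row is 54 mm wide between its walls along x and 180 mm long along y; bars lie across it, along x, side by side.
- case_lid (a joint): Angle of the clear lid: 0 shut, 2.15 rad fully open (leaning back beyond upright). A stiff hinge: it stays where it is left. Near 0.05 rad it comes to rest on a sprung catch, and needs about 12 N at the front edge to snap past it down to 0.
- lid_hinge (a point): Middle of the hinge line, on the lid's underside at the top of the case's hinge wall, 40.5 mm above the bench. The hinge line runs along the case's y; the lid turns with this frame: lid panel 240 mm long (from here along this frame's -x), 188 mm wide and 6 mm thick (z 0 to 6 mm, +z is the outer face).
- lid_front (a point): On the lid's outer (upper) face, middle of its front edge, 228 mm from the hinge, above the catch: where to press. Turns with the lid. 46.5 mm above the bench when shut.
- long_a: Steel cutter bar of the long size, 12 x 12 mm square and 76 mm long, with a small disc cutter at its +x end. Origin at its very centre, x along its length. May be absent.
- long_b: Steel cutter bar of the long size, 12 x 12 mm square and 76 mm long, with a small disc cutter at its +x end. Origin at its very centre, x along its length. May be absent.
- mid_a: Steel cutter bar of the mid size, 12 x 12 mm square and 60 mm long, with a small disc cutter at its +x end. Origin at its very centre, x along its length. May be absent.
- mid_b: Steel cutter bar of the mid size, 12 x 12 mm square and 60 mm long, with a small disc cutter at its +x end. Origin at its very centre, x along its length. May be absent.
- mid_c: Steel cutter bar of the mid size, 12 x 12 mm square and 60 mm long, with a small disc cutter at its +x end. Origin at its very centre, x along its length. May be absent. Starts in the long row, where it does not belong.
- short_a: Steel cutter bar of the short size, 12 x 12 mm square and 44 mm long, with a small disc cutter at its +x end. Origin at its very centre, x along its length. May be absent.
- short_b: Steel cutter bar of the short size, 12 x 12 mm square and 44 mm long, with a small disc cutter at its +x end. Origin at its very centre, x along its length. May be absent.
- short_c: Steel cutter bar of the short size, 12 x 12 mm square and 44 mm long, with a small disc cutter at its +x end. Origin at its very centre, x along its length. May be absent. Starts in the long row, where it does not belong.
- screw_tin: Bystander: round aluminium tin, 47 mm across, 18 mm high; origin under its centre.
- slip_stone: Bystander: grey sharpening stone, 56 (x) x 24 x 12 mm; origin under its centre.
- ferrule: Bystander: brass ferrule, a ring 30 mm across, 20 mm high; origin under its centre.
There are look-alikes about, which are no part of the job. What is shaped like the mid_c but orange is not meant.

How it is judged:
On the way, in this order (a step that is already met when the one before it is completed fails the run):
1. with the lid still open, every bar present lies flat in the row for its length (x of long_a in the frame of row_long between -0.014 and 0.014 m and y of long_a in the frame of row_long between -0.086 and 0.086 m and z of each of long_a, long_b in the frame of row_long below 0.01 m and angle between long_a's own x axis and vertical between 1.42 and 1.72 rad and angle between the x axis of each of long_a, long_b, mid_a, mid_b, mid_c, short_a, short_b, short_c and the x axis of case, either way round below 0.5 rad and x of long_b in the frame of row_long between -0.014 and 0.014 m and y of long_b in the frame of row_long between -0.086 and 0.086 m and angle between long_b's own x axis and vertical between 1.42 and 1.72 rad and x of mid_a in the frame of row_mid between -0.014 and 0.014 m and y of mid_a in the frame of row_mid between -0.086 and 0.086 m and z of each of mid_a, mid_b, mid_c in the frame of row_mid below 0.01 m and angle between mid_a's own x axis and vertical between 1.42 and 1.72 rad and x of mid_b in the frame of row_mid between -0.014 and 0.014 m and y of mid_b in the frame of row_mid between -0.086 and 0.086 m and angle between mid_b's own x axis and vertical between 1.42 and 1.72 rad and x of mid_c in the frame of row_mid between -0.014 and 0.014 m and y of mid_c in the frame of row_mid between -0.086 and 0.086 m and angle between mid_c's own x axis and vertical between 1.42 and 1.72 rad and x of short_a in the frame of row_short between -0.014 and 0.014 m and y of short_a in the frame of row_short between -0.086 and 0.086 m and z of each of short_a, short_b, short_c in the frame of row_short below 0.01 m and angle between short_a's own x axis and vertical between 1.42 and 1.72 rad and x of short_b in the frame of row_short between -0.014 and 0.014 m and y of short_b in the frame of row_short between -0.086 and 0.086 m and angle between short_b's own x axis and vertical between 1.42 and 1.72 rad and x of short_c in the frame of row_short between -0.014 and 0.014 m and y of short_c in the frame of row_short between -0.086 and 0.086 m and angle between short_c's own x axis and vertical between 1.42 and 1.72 rad and value of joint case_lid above 0.5 rad), for 0.2 s.
2. the lid is pressed past its catch and shut (value of joint case_lid below 0.02 rad), for 0.2 s.
At the end, for the whole second after the job is handed in: The lid is shut (under 0.02 rad, past the catch), and every bar present lies at rest in the row for its length: flat on the row's floor within 0.15 rad of level, centre within 14 mm of the row's middle line, pointing across the row (within 0.5 rad) (value of joint case_lid below 0.02 rad and x of long_a in the frame of row_long between -0.014 and 0.014 m and y of long_a in the frame of row_long between -0.086 and 0.086 m and z of each of long_a, long_b in the frame of row_long below 0.01 m and angle between long_a's own x axis and vertical between 1.42 and 1.72 rad and angle between the x axis of each of long_a, long_b, mid_a, mid_b, mid_c, short_a, short_b, short_c and the x axis of case, either way round below 0.5 rad and x of long_b in the frame of row_long between -0.014 and 0.014 m and y of long_b in the frame of row_long between -0.086 and 0.086 m and angle between long_b's own x axis and vertical between 1.42 and 1.72 rad and x of mid_a in the frame of row_mid between -0.014 and 0.014 m and y of mid_a in the frame of row_mid between -0.086 and 0.086 m and z of each of mid_a, mid_b, mid_c in the frame of row_mid below 0.01 m and angle between mid_a's own x axis and vertical between 1.42 and 1.72 rad and x of mid_b in the frame of row_mid between -0.014 and 0.014 m and y of mid_b in the frame of row_mid between -0.086 and 0.086 m and angle between mid_b's own x axis and vertical between 1.42 and 1.72 rad and x of mid_c in the frame of row_mid between -0.014 and 0.014 m and y of mid_c in the frame of row_mid between -0.086 and 0.086 m and angle between mid_c's own x axis and vertical between 1.42 and 1.72 rad and x of short_a in the frame of row_short between -0.014 and 0.014 m and y of short_a in the frame of row_short between -0.086 and 0.086 m and z of each of short_a, short_b, short_c in the frame of row_short below 0.01 m and angle between short_a's own x axis and vertical between 1.42 and 1.72 rad and x of short_b in the frame of row_short between -0.014 and 0.014 m and y of short_b in the frame of row_short between -0.086 and 0.086 m and angle between short_b's own x axis and vertical between 1.42 and 1.72 rad and x of short_c in the frame of row_short between -0.014 and 0.014 m and y of short_c in the frame of row_short between -0.086 and 0.086 m and angle between short_c's own x axis and vertical between 1.42 and 1.72 rad and linear speed of each of long_a, long_b, mid_a, mid_b, mid_c, short_a, short_b, short_c below 0.02 m/s); the robot touches nothing.
It fails at once if a bystander (tin, stone, ferrule) is shoved more than 6 cm from its place (distance of any of screw_tin, slip_stone, ferrule from where it was at the start of the episode above 0.06 m).
Of long_a, long_b, mid_a, mid_b, mid_c, short_a, short_b, short_c only 5 to 8 are there at a start; the rules pass over those that are not, and their reading is None.
At some moment in a run one of long_a, long_b, mid_a, mid_b, short_a, short_b may be knocked a few centimetres aside while the robot is not near it.
Once in a run the grip may slacken for a moment while it holds something.
It also fails if it takes over 210 s, if anything falls off the work surface, if the arm or the gripper's body presses on something with over 40 N, if the wrist force passes 120 N, or if a joint passes its speed limit or range.

## Working session

There is one attempt and no reset: what is moved stays moved. The work goes in short steps, Python scripts to look and compute and a tool call to move; the robot and the scene stay as the last step left them, time stands still between calls to the robot, and variables do not carry over. Pictures are saved under pics/ and viewed, at most 14 in all, crops included, and the job is handed in when it is done.

Besides the shell and the picture viewer there is one more tool, called after "Request:" by a JSON object that holds its "fn" and its "kwargs", one argument or row to a line. jog_arm: Moves the arm, as the interface text tells. Shift numbers are shares of 0.06 m and turn numbers shares of 0.1 rad, none past 1 either way. Its arguments: {"type":"object","properties":{"commands":{"type":"array","items":{"type":"number"}},"newtons":{"type":"number"}},"required":["commands"]}

```bash
mkdir -p pics; cat > h.py <<'E'
import numpy as np, cv2
from station import ctrl, eyes, job, nets
def world(im, uv, z=None):
    """pixels -> world, by depth map, or by intersecting plane z"""
    uv=np.atleast_2d(np.asarray(uv,float)); K=im["K"]; T=im["cam_to_world"]
    n=cv2.undistortPoints(uv.reshape(-1,1,2),K,np.array(im["dist_coeffs"],float)).reshape(-1,2)
    r=np.c_[n[:,0],-n[:,1],-np.ones(len(n))]
    if z is None:
        i=np.round(uv).astype(int); d=im["z_map"][i[:,1].clip(0,383),i[:,0].clip(0,511)]
        return (r*d[:,None])@T[:3,:3].T+T[:3,3]
    w=r@T[:3,:3].T; s=(z-T[2,3])/w[:,2]
    return w*s[:,None]+T[:3,3]
def save(im,name,crop=None,scale=1):
    a=im["image"][:,:,::-1]
    if crop: a=a[crop[1]:crop[3],crop[0]:crop[2]]
    cv2.imwrite("pics/"+name,cv2.resize(a,None,fx=scale,fy=scale,interpolation=cv2.INTER_CUBIC))
E
python3 - <<'E'
from h import *
t=eyes.get_image("top"); s=eyes.get_image("scene")
save(t,"top0.png",scale=1.56); save(s,"scene0.png",scale=1.5)
for im in (t,s): print(im["K"].round(1).tolist(),im["cam_to_world"].round(3).tolist())
for n in ["long_a","mid_a","short_a","case","case_lid","screw_tin","slip_stone","ferrule"]:
    for d in nets.silhouettes("top",n):
        m=d["mask"].astype(np.uint8); v,u=np.nonzero(m)
        P=world(t,np.c_[u,v]); P=P[np.isfinite(P).all(1)]
        r=cv2.minAreaRect(P[:,:2].astype(np.float32)*1000)
        print(n,round(d["p"],2),d["bbox"],np.round(r[0]),np.round(r[1]),round(r[2]),"z",np.percentile(P[:,2],[10,50,90]).round(3))
E
```

```text
[[348.8, 0.0, 258.1], [0.0, 348.8, 196.2], [0.0, 0.0, 1.0]] [[0.03, 0.99, -0.141, 0.413], [-1.0, 0.029, -0.009, -0.06], [-0.005, 0.141, 0.99, 0.918], [0.0, 0.0, 0.0, 1.0]]
[[358.8, 0.0, 257.2], [0.0, 358.8, 189.0], [0.0, 0.0, 1.0]] [[0.721, -0.416, 0.554, 0.89], [0.692, 0.453, -0.562, -0.446], [-0.017, 0.789, 0.614, 0.488], [0.0, 0.0, 0.0, 1.0]]
long_a 0.43 [361.6, 155.2, 368.3, 178.3] [ 631. -336.] [75. 13.] 5 z [0.006 0.012 0.014]
mid_a 0.65 [285.5, 159.1, 300.2, 176.7] [ 523. -116.] [ 57. 241.] 76 z [0.001 0.011 0.014]
short_a 0.59 [70.0, 122.2, 150.6, 219.4] [537. 131.] [409. 199.] 83 z [0.073 0.178 0.261]
short_a 0.49 [161.1, 165.4, 179.1, 173.2] [521.  64.] [327.  36.] 55 z [0.009 0.016 0.019]
short_a 0.39 [358.6, 194.9, 367.4, 211.7] [ 468. -203.] [ 41. 305.] 29 z [0.006 0.011 0.014]
short_a 0.22 [362.6, 153.1, 367.8, 177.0] [ 631. -336.] [68. 13.] 6 z [0.009 0.012 0.014]
case 0.85 [67.0, 121.0, 238.8, 226.3] [574. 207.] [571. 257.] 82 z [0.004 0.046 0.241]
case_lid 0.93 [66.8, 121.3, 150.0, 221.1] [485. 186.] [476. 188.] 52 z [0.075 0.178 0.259]
screw_tin 0.57 [278.7, 221.5, 296.1, 238.0] [ 452. -135.] [44. 48.] 5 z [0.015 0.018 0.02 ]
slip_stone 0.71 [311.4, 155.5, 336.4, 169.0] [ 542. -146.] [ 41. 307.] 48 z [0.008 0.012 0.014]
```

View pics/top0.png

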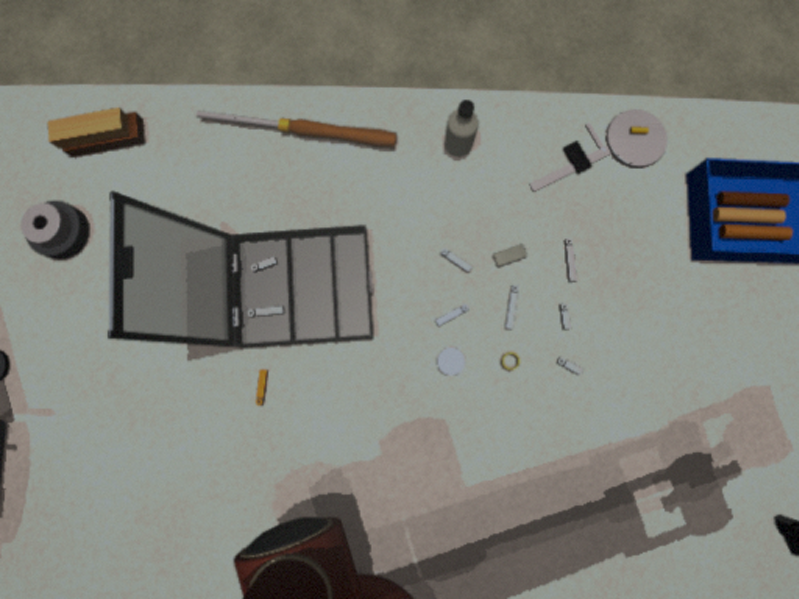

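View pics/scene0.png

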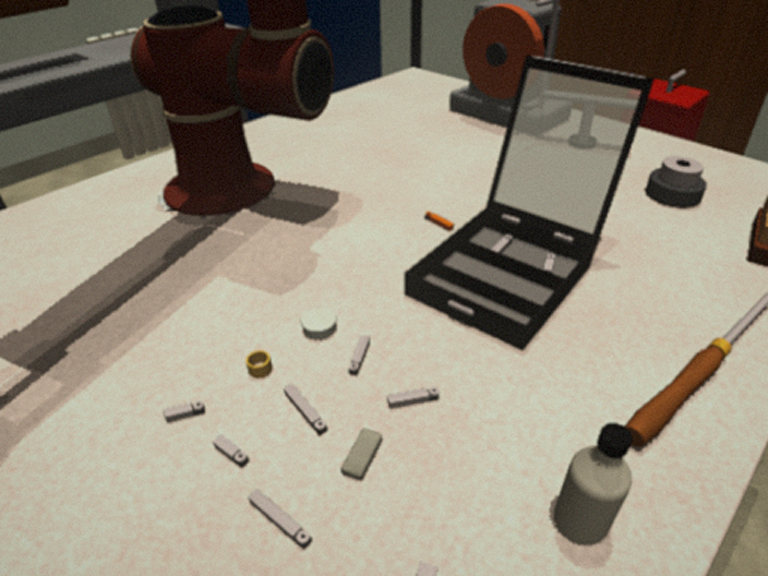

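The top view shows all 8 bars. Six are on the bench (scaled px): mids at (457,261) and (452,316), longs at (512,308) and (571,260), shorts at (565,316) and (569,366). Two are in the long row at (264,265) and (266,312). The hinge is at px x≈237, the front wall at x≈370, and the orange look-alike at (262,387). The scene view agrees. Next I'll measure from depth.

```bash
cat >> h.py <<'E'
def cloud(im):
    v,u=np.mgrid[0:384,0:512]; return world(im,np.c_[u.ravel(),v.ravel()]).reshape(384,512,3)
def blobs(im,zlo,zhi,box,minA=15,show=True):
    """components with height in zlo..zhi inside box (x0,x1,y0,y1): centre, size, angle of long side (deg, world)"""
    P=cloud(im); ok=(im["z_map"]>0)&(P[...,2]>zlo)&(P[...,2]<zhi)&(P[...,0]>box[0])&(P[...,0]<box[1])&(P[...,1]>box[2])&(P[...,1]<box[3])
    n,l,st,c=cv2.connectedComponentsWithStats(ok.astype(np.uint8),connectivity=4); out=[]
    for i in range(1,n):
        if st[i,4]<minA: continue
        Q=P[l==i]; (cx,cy),(w,h),a=cv2.minAreaRect(Q[:,:2].astype(np.float32)*1000)
        if w<h: w,h,a=h,w,a+90
        a=(a+90)%180-90
        col=im["image"][l==i].mean(0)
        out.append((cx,cy,w,h,a)); 
        if show: print("c %.0f %.0f  size %.0fx%.0f ang %.0f  z95 %.4f n %d px %s rgb %s"%(cx,cy,w,h,a,np.percentile(Q[:,2],90),st[i,4],c[i].round(),col.round()))
    return out
E
python3 - <<'E'
from h import *
for n in ("top","scene"):
    im=eyes.get_image(n); print(n)
    P=cloud(im); b=(abs(P[...,0]-.6)<.1)&(abs(P[...,1]+.03)<.03); print("bench z",np.median(P[b][:,2]))
    blobs(im,.006,.03,(.35,.75,-.42,-.05))
    print("case"); blobs(im,.033,.046,(.35,.75,-.03,.32),60)
    print("in case"); blobs(im,.0105,.024,(.45,.64,.1,.2),10)
print(ctrl.get_obs())
E
```

```text
top
bench z 0.0002328039417417438
c 631 -336  size 75x14 ang 4  z95 0.0142 n 140 px [366. 167.] rgb [132. 131. 130.]
c 636 -231  size 56x24 ang -69  z95 0.0140 n 184 px [326. 163.] rgb [118. 117. 107.]
c 625 -140  size 59x12 ang 57  z95 0.0142 n 105 px [293. 167.] rgb [137. 143. 144.]
c 547 -234  size 74x12 ang -8  z95 0.0135 n 135 px [327. 197.] rgb [136. 141. 143.]
c 534 -325  size 43x13 ang 8  z95 0.0137 n 84 px [362. 202.] rgb [129. 133. 133.]
c 531 -135  size 60x12 ang -61  z95 0.0143 n 104 px [290. 202.] rgb [139. 146. 152.]
c 452 -134  size 46x44 ang -89  z95 0.0204 n 263 px [289. 231.] rgb [149. 156. 165.]
c 455 -230  size 28x28 ang 6  z95 0.0212 n 61 px [327. 231.] rgb [115. 112.  78.]
c 450 -332  size 42x12 ang 65  z95 0.0141 n 77 px [365. 234.] rgb [133. 138. 138.]
case
c 569 121  size 232x190 ang -84  z95 0.0430 n 780 px [183. 183.] rgb [56. 56. 54.]
in case
c 616 142  size 49x1 ang 6  z95 0.0215 n 18 px [186. 166.] rgb [47. 47. 45.]
c 609 185  size 36x12 ang -67  z95 0.0186 n 66 px [170. 169.] rgb [124. 125. 125.]
c 556 136  size 59x1 ang 6  z95 0.0201 n 24 px [187. 189.
[... 1367 characters left out ...]
5. 176.] rgb [158. 146. 137.]
{'t': 0.6, 'q': array([-1.23301727e+00,  5.27015669e-02,  1.61288864e+00,  1.30785501e-05,
        1.47597651e+00, -1.18991349e-01]), 'dq': array([-0.00109492, -0.00292493,  0.00112257, -0.00064757,  0.00069227,
        0.00060339]), 'effort': array([ 1.41130377e-04, -3.93410647e+01, -3.70231497e+01, -1.08723386e-04,
        7.07170802e-04, -7.80785228e-06]), 'tool_pos': array([ 0.27566364, -0.56091519,  0.2313094 ]), 'tool_rot': array([3.05999245e+00, 7.11264734e-01, 2.47771411e-05]), 'contact_force': array([-0.8784484 ,  0.35013868, -0.40356464]), 'wrist_torque': array([-0.01852613,  0.02625657, -0.02097423]), 'grip_force': 0.0, 'opening': 0.08517258288187797}
```

```bash
cat >> h.py <<'E'
def plan(x,y,z,psi):
    """m/deg. Prints turn (total units of .1 rad about tool z), then shift in tool axes after the turn (units of .06 m)."""
    o=ctrl.get_obs(); p=o["tool_pos"]; R=cv2.Rodrigues(o["tool_rot"])[0]
    a=np.degrees(np.arctan2(R[1,0],R[0,0])); d=(psi-a+180)%360-180; c,s=np.cos(np.radians(psi)),np.sin(np.radians(psi))
    D=np.array([x,y,z])-p
    print("now %s psi %.1f tilt %.2f deg | turn az total %.2f | after: tx %.2f ty %.2f tz %.2f"%(p.round(4),a,np.degrees(np.arccos(-R[2,2])),-np.radians(d)*10,(c*D[0]+s*D[1])/.06,(s*D[0]-c*D[1])/.06,-D[2]/.06))
E
python3 -c "
from h import *
plan(.56,.10,.32,96)"
```

```text
now [ 0.2757 -0.5609  0.2313] psi 26.2 tilt 0.00 deg | turn az total -12.19 | after: tx 10.46 ty 5.86 tz -1.48
```

Request:
{"fn": "jog_arm", "kwargs": {
  "commands": [0,0,-0.11,0,0,-0.94,40,0,0,-0.11,0,0,-0.94,40,0,0,-0.11,0,0,-0.94,40,0,0,-0.11,0,0,-0.94,40,0,0,-0.11,0,0,-0.94,40,0,0,-0.11,0,0,-0.94,40,0,0,-0.11,0,0,-0.94,40,0,0,-0.11,0,0,-0.94,40,0,0,-0.11,0,0,-0.94,40,0,0,-0.11,0,0,-0.94,40,0,0,-0.11,0,0,-0.94,40,0,0,-0.11,0,0,-0.94,40,0,0,-0.11,0,0,-0.94,40],
  "newtons": 40
}}

```text
t: 2.22
tool_pos: [0.2757, -0.5609, 0.3174]
tool_rot: [2.095, 2.341, -0.0]
contact_force: [-0.4, 0.1, 0.3]
opening: 0.04
grip_force: 0.0
```

Request:
{"fn": "jog_arm", "kwargs": {
  "commands": [0.7,0.39,0,0,0,0,40,0.7,0.39,0,0,0,0,40,0.7,0.39,0,0,0,0,40,0.7,0.39,0,0,0,0,40,0.7,0.39,0,0,0,0,40,0.7,0.39,0,0,0,0,40,0.7,0.39,0,0,0,0,40,0.7,0.39,0,0,0,0,40,0.7,0.39,0,0,0,0,40,0.7,0.39,0,0,0,0,40,0.7,0.39,0,0,0,0,40,0.7,0.39,0,0,0,0,40,0.7,0.39,0,0,0,0,40,0.7,0.39,0,0,0,0,40,0.7,0.39,0,0,0,0,40,0,0,0,0,0,0,40]
}}

```text
t: 4.22
tool_pos: [0.5571, 0.1058, 0.3167]
tool_rot: [-2.093, -2.342, 0.0]
contact_force: [0.2, -0.1, -0.0]
opening: 0.0398
grip_force: 0.0
```

```bash
python3 - <<'E'
from h import *
im=eyes.get_image("wrist"); save(im,"w1.png",scale=1.5); print(im["K"].round(1).tolist(),im["cam_to_world"].round(3).tolist())
o=ctrl.get_obs(); print(o["t"],o["q"].round(2))
plan(.56,.10,.32,96)
P=cloud(im)
# case frame about (569.5,124.5), 96 deg
a=np.radians(96); ex=np.array([np.cos(a),np.sin(a)]); ey=np.array([-ex[1],ex[0]])
Q=(P[...,:2]-[.5692,.1245]); X=Q@ex; Y=Q@ey; Z=P[...,2]; v=im["z_map"]>0
for y0 in (-.06,-.03,0,.03,.06):
  row=[]
  for z0,z1,x0,x1 in((.028,.033,-.07,-.04),(.028,.033,.0,.04),(.037,.043,-.13,-.09),(.037,.043,.09,.13)):
    m=v&(abs(Y-y0)<.006)&(Z>z0)&(Z<z1)&(X>x0)&(X<x1); row.append((m.sum(),X[m].mean().round(4),Z[m].mean().round(4)) if m.any() else None)
  print(y0,row)
for x0 in (-.08,-.02,.06):
  print(x0,[ (m.sum(),Y[m].mean().round(4)) for s in(-1,1) for m in [v&(abs(X-x0)<.01)&(Z>.037)&(Z<.043)&(abs(Y-s*.092)<.012)]])
blobs(im,.0105,.024,(.45,.66,.1,.24),40)
E
```

```text
[[323.0, 0.0, 260.7], [0.0, 323.0, 195.5], [0.0, 0.0, 1.0]] [[0.994, -0.107, -0.032, 0.548], [0.112, 0.95, 0.291, 0.18], [-0.001, -0.292, 0.956, 0.46], [0.0, 0.0, 0.0, 1.0]]
4.275 [ 0.05 -0.12  1.64 -0.    1.62 -0.06]
now [0.5568 0.1043 0.3168] psi 96.3 tilt 0.05 deg | turn az total 0.06 | after: tx -0.08 ty 0.05 tz -0.05
-0.06 [(np.int64(34), np.float64(-0.0581), np.float64(0.0304)), (np.int64(27), np.float64(0.0161), np.float64(0.0308)), (np.int64(28), np.float64(-0.1158), np.float64(0.0404)), (np.int64(53), np.float64(0.1043), np.float64(0.0408))]
-0.03 [(np.int64(27), np.float64(-0.0576), np.float64(0.0307)), (np.int64(28), np.float64(0.0158), np.float64(0.0307)), (np.int64(30), np.float64(-0.1155), np.float64(0.0404)), (np.int64(64), np.float64(0.105), np.float64(0.0408))]
0 [(np.int64(27), np.float64(-0.0578), np.float64(0.0307)), (np.int64(34), np.float64(0.0163), np.float64(0.0307)), (np.int64(35), np.float64(-0.1155), np.float64(0.04)), (np.int64(48), np.float64(0.1063), np.float64(0.0404))]
0.03 [(np.int64(31), np.float64(-0.0575), np.float64(0.0303)), (np.int64(27), np.flo
[... 550 characters left out ...]
int64(56), np.float64(-0.0922)), (np.int64(63), np.float64(0.0911))]
c 474 196  size 64x24 ang 71  z95 0.0222 n 107 px [206.  76.] rgb [15. 14. 14.]
c 560 228  size 62x0 ang 6  z95 0.0206 n 51 px [274.  59.] rgb [4. 4. 4.]
c 650 186  size 94x36 ang 71  z95 0.0229 n 189 px [338.  99.] rgb [6. 5. 6.]
c 527 181  size 59x12 ang -82  z95 0.0187 n 424 px [245.  94.] rgb [127. 123. 122.]
c 608 190  size 43x12 ang -67  z95 0.0187 n 317 px [307.  95.] rgb [151. 151. 150.]
c 488 139  size 41x19 ang -29  z95 0.0208 n 59 px [210. 121.] rgb [13. 12. 12.]
c 569 143  size 83x0 ang 6  z95 0.0219 n 62 px [272. 127.] rgb [25. 24. 23.]
c 659 133  size 27x1 ang -85  z95 0.0220 n 49 px [337. 142.] rgb [6. 6. 7.]
```

View pics/w1.png

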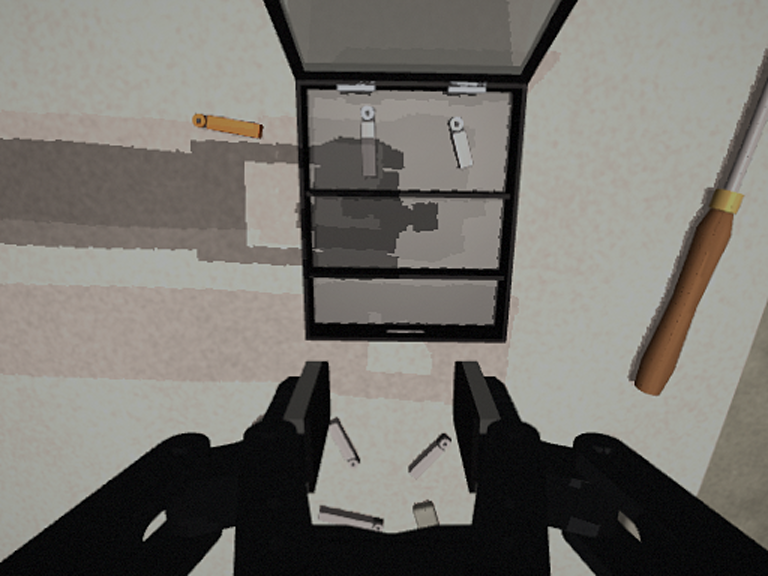

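```bash
cat >> h.py <<'E'
C0=np.array([.5693,.1198]); A0=95.5
def spot(row,y):
    a=np.radians(A0); ex=np.array([np.cos(a),np.sin(a)]); return C0+ex*dict(long=.066,mid=-.016,short=-.082)[row]+y*np.array([-ex[1],ex[0]])
E
python3 -c "
from h import *
plan(.527,.181,.05,97)
print(spot('mid',.055),spot('short',-.055))"
```

```text
now [0.5568 0.1043 0.3168] psi 96.3 tilt 0.05 deg | turn az total -0.12 | after: tx 1.33 ty -0.34 tz 4.45
[0.51608674 0.09860214] [0.63190614 0.04344903]
```

The wrist view shows mid_c at (368,142) and short_c at (461,142), with their discs toward the hinge, and the orange look-alike outside the case at (228,125).

Request:
{"fn": "jog_arm", "kwargs": {
  "commands": [0,0,0,0,0,-0.12,36,0.4,-0.11,0.8,0,0,0,36,0.4,-0.11,0.8,0,0,0,36,0.4,-0.12,0.8,0,0,0,36,0,0,0.8,0,0,0,36,0,0,0.6,0,0,0,36,0,0,0.6,0,0,0,36,0,0,0.4,0,0,0,36,0,0,0.2,0,0,0,36,0,0,0.13,0,0,0,36,0,0,0,0,0,0,36]
}}

```text
t: 5.65
tool_pos: [0.5281, 0.1721, 0.0097]
tool_rot: [2.084, 2.35, 0.001]
contact_force: [-0.2, -0.0, -0.0]
opening: 0.036
grip_force: 0.0
```

Request:
{"fn": "jog_arm", "kwargs": {
  "commands": [0,0,0,0,0,0,0,0,0,0,0,0,0,0,0,0,0,0,0,0,0,0,0,0,0,0,0,0],
  "newtons": 50
}}

```text
t: 6.15
tool_pos: [0.5289, 0.1725, 0.0106]
tool_rot: [2.083, 2.35, 0.003]
contact_force: [-0.5, -0.7, 5.5]
opening: 0.01
grip_force: 51.4
```

Request:
{"fn": "jog_arm", "kwargs": {
  "commands": [0,0,-0.4,0,0,0,0,0,0,-0.8,0,0,0,0,0,0,0,0,0,0.26,0]
}}

```text
t: 6.52
tool_pos: [0.5309, 0.173, 0.0857]
tool_rot: [2.112, 2.319, 0.011]
contact_force: [0.7, -0.1, -0.4]
opening: 0.0101
grip_force: 50.7
```

```bash
python3 - <<'E'
from h import *
o=ctrl.get_obs(); print(o["opening"],o["grip_force"])
plan(.5169,.0906,.010,95.5)
im=eyes.get_image("wrist"); save(im,"w2.png",scale=1.2)
E
```

```text
0.010131079248037246 50.67457973957062
now [0.5309 0.173  0.0857] psi 95.3 tilt 0.49 deg | turn az total -0.03 | after: tx -1.34 ty -0.36 tz 1.26
```

View pics/w2.png

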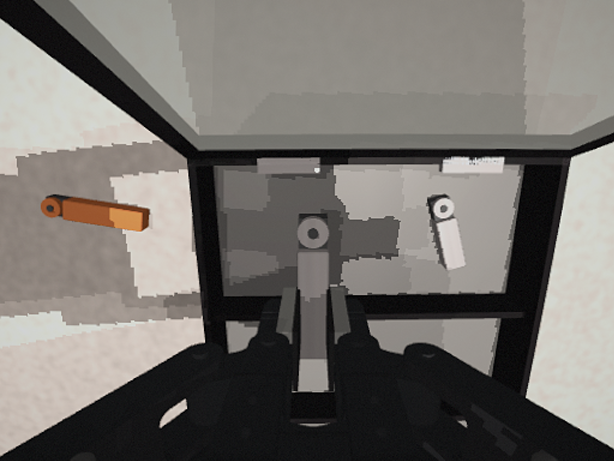

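mid_c is held centrally: disc at (313,232), pads around (313,330). The bar end of short_c is at (445,230).

Request:
{"fn": "jog_arm", "kwargs": {
  "commands": [-0.45,-0.12,0,0,0,0,0,-0.45,-0.12,0,0,0,0,0,-0.45,-0.12,0.2,0,0,0,0,0,0,0.5,0,0,0,0,0,0,0.3,0,0,0,0,0,0,0.15,0,0,0,0,0,0,0.07,0,0,0,0,0,0,0,0,0,0,0]
}}

```text
t: 7.58
tool_pos: [0.515, 0.0901, 0.0106]
tool_rot: [2.113, 2.324, -0.0]
contact_force: [-6.5, -0.7, 13.0]
opening: 0.0099
grip_force: 52.3
```

Request:
{"fn": "jog_arm", "kwargs": {
  "commands": [0,0,0,0,0,0,30,0,0,0,0,0,0,30,0,0,-0.3,0,0,0,30,0,0,-0.9,0,0,0,36,0,0,0,0,0,0,36]
}}

```text
t: 8.2
tool_pos: [0.5183, 0.0899, 0.0865]
tool_rot: [2.109, 2.317, 0.012]
contact_force: [0.1, 0.2, 0.1]
opening: 0.0361
grip_force: 0.0
```

```bash
python3 - <<'E'
from h import *
plan(.611,.183,.085,113)
im=eyes.get_image("top"); blobs(im,.0105,.024,(.45,.66,.04,.225),20)
E
```

```text
now [0.5183 0.0899 0.0865] psi 95.4 tilt 0.65 deg | turn az total -3.07 | after: tx 0.83 ty 2.03 tz 0.03
c 657 134  size 32x11 ang -63  z95 0.0232 n 24 px [189. 152.] rgb [48. 47. 44.]
c 653 189  size 69x3 ang -85  z95 0.0227 n 35 px [169. 152.] rgb [42. 41. 39.]
c 515 73  size 11x11 ang -84  z95 0.0200 n 25 px [210. 205.] rgb [67. 64. 63.]
c 490 220  size 40x2 ang 7  z95 0.0209 n 26 px [153. 213.] rgb [38. 34. 33.]
```

Request:
{"fn": "jog_arm", "kwargs": {
  "commands": [0,0,0,0,0,-0.77,36,0,0,0,0,0,-0.77,36,0,0,0,0,0,-0.77,36,0,0,0,0,0,-0.76,36,0.28,0.68,0,0,0,0,36,0.28,0.68,0,0,0,0,36,0.28,0.67,0,0,0,0,36,0,0,0,0,0,0,36]
}}

```text
t: 9.25
tool_pos: [0.607, 0.1851, 0.079]
tool_rot: [-1.731, -2.62, 0.001]
contact_force: [0.2, -0.3, -0.4]
opening: 0.0359
grip_force: 0.0
```

```bash
python3 - <<'E'
from h import *
o=ctrl.get_obs(); R=cv2.Rodrigues(o["tool_rot"])[0]; print(R.T@[0,0,-1])
plan(.6105,.1845,.010,113)
im=eyes.get_image("top"); blobs(im,.0105,.024,(.45,.66,.04,.225),20)
im=eyes.get_image("wrist"); blobs(im,.0105,.024,(.45,.66,.04,.225),40)
E
```

```text
[-4.45336554e-04  1.17955794e-03  9.99999205e-01]
now [0.607  0.1851 0.079 ] psi 113.1 tilt 0.07 deg | turn az total 0.02 | after: tx -0.03 ty 0.05 tz 1.15
c 654 178  size 47x2 ang -84  z95 0.0220 n 29 px [173. 152.] rgb [39. 37. 36.]
c 611 142  size 51x1 ang 5  z95 0.0223 n 20 px [186. 168.] rgb [42. 41. 39.]
c 611 178  size 22x12 ang -69  z95 0.0189 n 39 px [173. 167.] rgb [78. 75. 74.]
c 513 97  size 58x12 ang -85  z95 0.0189 n 111 px [201. 205.] rgb [150. 144. 144.]
c 492 221  size 43x2 ang 5  z95 0.0214 n 25 px [153. 213.] rgb [30. 26. 25.]
c 506 153  size 133x65 ang -34  z95 0.0227 n 2785 px [100. 186.] rgb [11. 11. 11.]
c 608 190  size 43x12 ang -68  z95 0.0184 n 1072 px [268. 205.] rgb [117. 111. 109.]
c 652 198  size 53x1 ang -84  z95 0.0228 n 488 px [334. 216.] rgb [12. 11. 12.]
c 501 93  size 67x40 ang -85  z95 0.0216 n 2555 px [ 81. 272.] rgb [82. 79. 78.]
c 621 147  size 56x2 ang 6  z95 0.0230 n 704 px [260. 264.] rgb [12. 11. 12.]
c 659 126  size 17x1 ang -85  z95 0.0229 n 112 px [297. 306.] rgb [10. 10. 11.]
c 634 75  size 51x3 ang 6  z95 0.0216 n 660 px [238. 345.] rgb [11. 11. 12.]
```

Request:
{"fn": "jog_arm", "kwargs": {
  "commands": [-0.03,0.05,0.4,0,0,0,36,0,0,0.4,0,0,0,36,0,0,0.2,0,0,0,36,0,0,0.13,0,0,0,36,0,0,0,0,0,0,36,0,0,0,0,0,0,0,0,0,0,0,0,0,0,0,0,0,0,0,0,0,0,0,0,0,0,0,0]
}}

```text
t: 10.48
tool_pos: [0.6108, 0.1833, 0.0136]
tool_rot: [1.734, 2.618, 0.002]
contact_force: [-0.4, -0.1, 5.7]
opening: 0.0096
grip_force: 49.4
```

Request:
{"fn": "jog_arm", "kwargs": {
  "commands": [0,0,-0.4,0,0,0,0,0,0,-0.8,0,0,0.77,0,0,0,0,0,0,0.77,0,0,0,0,0,0,0.76,0,0,0,0,0,0,0.76,0,0,0,0,0,0,0,0]
}}

```text
t: 11.22
tool_pos: [0.6093, 0.1831, 0.0835]
tool_rot: [-2.112, -2.325, 0.002]
contact_force: [0.2, 0.7, -0.8]
opening: 0.0098
grip_force: 48.9
```

```bash
python3 - <<'E'
from h import *
p=spot("short",-.055); print(p)
plan(p[0]+.0006,p[1]-.006,.0115,95.5)
E
```

```text
[0.63190614 0.04344903]
now [0.6093 0.1831 0.0835] psi 95.5 tilt 0.07 deg | turn az total -0.00 | after: tx -2.45 ty 0.15 tz 1.20
```

Request:
{"fn": "jog_arm", "kwargs": {
  "commands": [-0.6,0.04,0,0,0,0,0,-0.6,0.04,0,0,0,0,0,-0.6,0.04,0,0,0,0,0,-0.65,0.03,0,0,0,0,0,0,0,0.5,0,0,0,0,0,0,0.4,0,0,0,0,0,0,0.17,0,0,0,0,0,0,0.09,0,0,0,0,0,0,0,0,0,0,0]
}}

```text
t: 12.35
tool_pos: [0.6331, 0.0378, 0.0151]
tool_rot: [2.113, 2.325, 0.001]
contact_force: [-0.2, -0.2, 0.4]
opening: 0.0095
grip_force: 48.9
```

Request:
{"fn": "jog_arm", "kwargs": {
  "commands": [0,0,0,0,0,0,30,0,0,0,0,0,0,30,0,0,-0.4,0,0,0,30,0,0,-0.9,0,0,0,36,0,0,-0.9,0,0,0,36,0,0,0,0,0,0,36]
}}

```text
t: 13.1
tool_pos: [0.637, 0.0374, 0.1546]
tool_rot: [2.106, 2.317, 0.013]
contact_force: [0.9, -0.7, -0.2]
opening: 0.0363
grip_force: 0.0
```

```bash
python3 - <<'E'
from h import *
print(ctrl.get_obs()["contact_force"])
plan(.531,-.134,.12,119)
for n in("top","scene"):
    im=eyes.get_image(n); blobs(im,.006,.03,(.35,.75,-.42,-.05))
im=eyes.get_image("wrist"); blobs(im,.0105,.024,(.45,.66,.02,.225),40)
E
```

```text
[ 0.86793095 -0.72805171 -0.20871016]
now [0.637  0.0374 0.1546] psi 95.5 tilt 0.76 deg | turn az total -4.11 | after: tx -1.64 ty -2.93 tz 0.58
c 631 -336  size 75x13 ang 5  z95 0.0139 n 145 px [365. 167.] rgb [170. 168. 167.]
c 636 -230  size 56x25 ang -69  z95 0.0142 n 188 px [326. 163.] rgb [154. 153. 140.]
c 625 -140  size 60x13 ang 57  z95 0.0144 n 104 px [293. 167.] rgb [178. 185. 187.]
c 546 -234  size 75x12 ang -8  z95 0.0140 n 135 px [327. 197.] rgb [177. 183. 185.]
c 534 -325  size 43x13 ang 7  z95 0.0143 n 81 px [362. 202.] rgb [170. 176. 176.]
c 531 -135  size 60x12 ang -61  z95 0.0144 n 103 px [290. 202.] rgb [181. 188. 196.]
c 452 -134  size 46x44 ang -88  z95 0.0199 n 263 px [289. 231.] rgb [193. 202. 213.]
c 455 -230  size 28x28 ang -88  z95 0.0215 n 61 px [327. 231.] rgb [151. 146. 103.]
c 451 -332  size 43x12 ang 66  z95 0.0137 n 74 px [365. 234.] rgb [176. 182. 182.]
c 454 -131  size 45x44 ang 41  z95 0.0198 n 358 px [212. 214.] rgb [191. 192. 173.]
c 532 -132  size 59x13 ang -60  z95 0.0138 n 176 px [239. 235.] rgb [173. 161. 151.]
c 456 -230  size 30x29 ang -19 
[... 329 characters left out ...]
ang -69  z95 0.0130 n 513 px [241. 302.] rgb [152. 145. 123.]
c 534 -323  size 45x13 ang 8  z95 0.0135 n 218 px [153. 299.] rgb [173. 162. 151.]
c 632 -334  size 75x13 ang 6  z95 0.0130 n 462 px [186. 345.] rgb [179. 166. 156.]
c 476 154  size 37x2 ang -85  z95 0.0226 n 432 px [74. 24.] rgb [7. 7. 7.]
c 655 170  size 34x1 ang -83  z95 0.0227 n 105 px [305.  24.] rgb [8. 7. 8.]
c 571 104  size 182x71 ang 6  z95 0.0228 n 1764 px [156.  98.] rgb [7. 7. 7.]
c 514 99  size 60x13 ang -84  z95 0.0186 n 1240 px [125. 100.] rgb [131. 125. 123.]
c 487 37  size 34x2 ang -86  z95 0.0224 n 292 px [ 95. 171.] rgb [7. 7. 7.]
c 632 44  size 44x12 ang -85  z95 0.0186 n 661 px [261. 177.] rgb [102.  97.  95.]
```

Request:
{"fn": "jog_arm", "kwargs": {
  "commands": [0,0,0,0,0,-0.82,36,0,0,0,0,0,-0.82,36,0,0,0,0,0,-0.82,36,0,0,0,0,0,-0.82,36,0,0,0,0,0,-0.83,36,-0.33,-0.59,0.1,0,0,0,36,-0.33,-0.59,0.2,0,0,0,36,-0.33,-0.59,0.2,0,0,0,36,-0.33,-0.58,0.2,0,0,0,36,-0.32,-0.58,0.2,0,0,0,36,0,0,0,0,0,0,36]
}}

```text
t: 14.62
tool_pos: [0.5234, -0.1344, 0.0891]
tool_rot: [-1.596, -2.698, 0.002]
contact_force: [0.7, -0.2, 0.5]
opening: 0.0358
grip_force: 0.0
```

```bash
python3 - <<'E'
from h import *
plan(.5315,-.1335,.006,119.5)
im=eyes.get_image("wrist"); blobs(im,.006,.018,(.45,.75,-.25,-.05),60)
E
```

```text
now [ 0.5234 -0.1344  0.0891] psi 118.8 tilt 0.38 deg | turn az total -0.12 | after: tx -0.05 ty 0.13 tz 1.39
c 531 -134  size 60x12 ang -60  z95 0.0135 n 1314 px [272. 206.] rgb [78. 73. 72.]
c 626 -136  size 56x14 ang 56  z95 0.0133 n 1206 px [378. 266.] rgb [121. 115. 113.]
c 462 -220  size 23x6 ang -31  z95 0.0169 n 261 px [137. 259.] rgb [60. 47. 25.]
c 459 -240  size 18x5 ang 20  z95 0.0171 n 209 px [123. 280.] rgb [66. 52. 28.]
c 559 -236  size 52x13 ang -8  z95 0.0133 n 929 px [241. 326.] rgb [111. 105. 103.]
```

Request:
{"fn": "jog_arm", "kwargs": {
  "commands": [-0.05,0.13,0,0,0,-0.12,36,0,0,0.5,0,0,0,36,0,0,0.5,0,0,0,36,0,0,0.25,0,0,0,36,0,0,0.13,0,0,0,36,0,0,0,0,0,0,36,0,0,0,0,0,0,0,0,0,0,0,0,0,0,0,0,0,0,0,0,0,0,0,0,0,0,0,0]
}}

```text
t: 15.92
tool_pos: [0.536, -0.1329, 0.0112]
tool_rot: [1.577, 2.714, 0.001]
contact_force: [-0.4, 1.1, 6.5]
opening: 0.0076
grip_force: 49.9
```

Request:
{"fn": "jog_arm", "kwargs": {
  "commands": [0,0,-0.4,0,0,0,0,0,0,-0.8,0,0,0.82,0,0,0,-0.3,0,0,0.83,0,0,0,0,0,0,0.83,0,0,0,0,0,0,0.83,0,0,0,0,0,0,0.83,0,0,0,0,0,0,0,0]
}}

```text
t: 16.8
tool_pos: [0.5345, -0.1324, 0.0993]
tool_rot: [-2.101, -2.334, 0.001]
contact_force: [-0.3, 0.7, -1.2]
opening: 0.0076
grip_force: 48.8
```

```bash
python3 - <<'E'
from h import *
p=spot("mid",0); print(p)
plan(p[0],p[1],.0115,95.5)
im=eyes.get_image("wrist"); print(ctrl.get_obs()["tool_pos"]); blobs(im,.07,.115,(.45,.65,-.23,-.05),60)
E
```

```text
[0.57083353 0.10387366]
now [ 0.5345 -0.1324  0.0993] psi 96.0 tilt 0.05 deg | turn az total 0.09 | after: tx 3.86 ty 0.98 tz 1.46
[ 0.53456245 -0.13240992  0.09942056]
c 532 -130  size 58x32 ang 74  z95 0.1105 n 2918 px [261. 241.] rgb [59. 56. 54.]
```

Request:
{"fn": "jog_arm", "kwargs": {
  "commands": [0,0,0,0,0,0.09,0,0.64,0.16,0,0,0,0,0,0.64,0.16,0,0,0,0,0,0.64,0.16,0,0,0,0,0,0.64,0.16,0,0,0,0,0,0.65,0.17,0,0,0,0,0,0.65,0.17,0,0,0,0,0,0,0,0,0,0,0,0,0,0,0,0,0,0,0]
}}

```text
t: 17.98
tool_pos: [0.5713, 0.1033, 0.0997]
tool_rot: [-2.113, -2.325, 0.001]
contact_force: [0.4, -0.6, -0.4]
opening: 0.0073
grip_force: 48.8
```

```bash
python3 - <<'E'
from h import *
p=spot("mid",0); plan(p[0],p[1],.0165,95.5); print(ctrl.get_obs()["opening"])
im=eyes.get_image("top"); P=cloud(im); blobs(im,.006,.03,(.35,.75,-.42,-.05))
E
```

```text
now [0.5713 0.1033 0.0997] psi 95.5 tilt 0.04 deg | turn az total -0.01 | after: tx 0.01 ty -0.01 tz 1.39
0.0072549976172374105
c 631 -336  size 75x13 ang 5  z95 0.0140 n 142 px [365. 166.] rgb [161. 160. 159.]
c 636 -230  size 56x25 ang -68  z95 0.0140 n 190 px [326. 163.] rgb [145. 144. 131.]
c 625 -140  size 60x12 ang 58  z95 0.0135 n 106 px [292. 166.] rgb [167. 174. 176.]
c 546 -233  size 75x12 ang -8  z95 0.0137 n 136 px [327. 197.] rgb [166. 173. 175.]
c 535 -325  size 44x13 ang 8  z95 0.0133 n 85 px [362. 202.] rgb [157. 162. 162.]
c 452 -134  size 46x44 ang -90  z95 0.0202 n 263 px [289. 231.] rgb [182. 191. 201.]
c 455 -230  size 28x28 ang 1  z95 0.0213 n 60 px [327. 232.] rgb [142. 137.  96.]
c 450 -332  size 42x13 ang 67  z95 0.0136 n 77 px [365. 234.] rgb [163. 169. 169.]
```

Request:
{"fn": "jog_arm", "kwargs": {
  "commands": [0,0,0.6,0,0,0,0,0,0,0.4,0,0,0,0,0,0,0.25,0,0,0,0,0,0,0.1,0,0,0,0,0,0,0.05,0,0,0,0,0,0,0,0,0,0,0]
}}

```text
t: 18.77
tool_pos: [0.5723, 0.1036, 0.0168]
tool_rot: [2.113, 2.324, 0.002]
contact_force: [0.1, -0.7, -0.1]
opening: 0.0073
grip_force: 49.0
```

Request:
{"fn": "jog_arm", "kwargs": {
  "commands": [0,0,0,0,0,0,30,0,0,0,0,0,0,30,0,0,-0.4,0,0,0,30,0,0,-0.9,0,0,0,36,0,0,-0.6,0,0,0,36,0,0,0,0,0,0,36,0,0,0,0,0,0,36]
}}

```text
t: 19.65
tool_pos: [0.5711, 0.1036, 0.1294]
tool_rot: [-2.113, -2.324, 0.001]
contact_force: [-0.6, -0.3, 0.3]
opening: 0.036
grip_force: 0.0
```

```bash
python3 - <<'E'
from h import *
plan(.6255,-.138,.1,57)
im=eyes.get_image("wrist"); save(im,"w3.png",scale=1.2); blobs(im,.0105,.024,(.5,.61,.03,.165),100)
E
```

```text
now [0.5711 0.1036 0.1294] psi 95.4 tilt 0.04 deg | turn az total 6.71 | after: tx -2.88 ty 2.95 tz 0.49
c 555 141  size 110x1 ang 6  z95 0.0211 n 290 px [246. 144.] rgb [12. 12. 12.]
c 571 105  size 60x12 ang -84  z95 0.0186 n 1027 px [262. 186.] rgb [117. 111. 109.]
c 514 99  size 59x12 ang -84  z95 0.0185 n 1084 px [192. 189.] rgb [125. 119. 117.]
c 555 67  size 110x2 ang 6  z95 0.0228 n 787 px [239. 230.] rgb [12. 11. 12.]
```

View pics/w3.png

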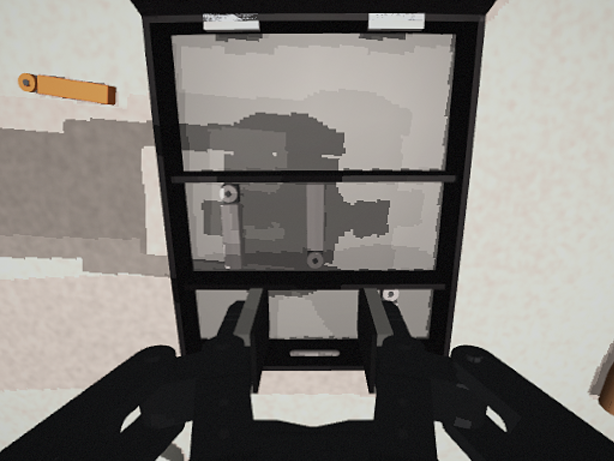

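The wrist view shows mids lying flat in the middle row at (231,228) and (315,222), and short_c's disc in the short row at (391,295). On to the next mid.

Request:
{"fn": "jog_arm", "kwargs": {
  "commands": [0,0,0,0,0,0.84,36,0,0,0,0,0,0.84,36,0,0,0,0,0,0.84,36,0,0,0,0,0,0.84,36,0,0,0,0,0,0.84,36,0,0,0,0,0,0.84,36,0,0,0,0,0,0.84,36,0,0,0,0,0,0.83,36,-0.48,0.49,0,0,0,0,36,-0.48,0.49,0,0,0,0,36,-0.48,0.49,0.1,0,0,0,36,-0.48,0.49,0.1,0,0,0,36,-0.48,0.49,0.1,0,0,0,36,-0.48,0.5,0.1,0,0,0,36,0,0,0,0,0,0,36,0,0,0,0,0,0,36]
}}

```text
t: 21.7
tool_pos: [0.6248, -0.1371, 0.1042]
tool_rot: [-2.759, -1.497, 0.003]
contact_force: [-0.4, 0.8, -0.8]
opening: 0.0359
grip_force: 0.0
```

```bash
python3 - <<'E'
from h import *
im=eyes.get_image("wrist"); b=blobs(im,.006,.018,(.55,.70,-.19,-.08),60)[0]
plan(b[0]/1e3,b[1]/1e3,.002,b[4])
E
```

```text
c 626 -138  size 60x12 ang 56  z95 0.0136 n 1165 px [263. 197.] rgb [70. 66. 65.]
now [ 0.6251 -0.1367  0.1047] psi 57.0 tilt 0.13 deg | turn az total 0.11 | after: tx -0.01 ty 0.02 tz 1.71
```

Request:
{"fn": "jog_arm", "kwargs": {
  "commands": [0,0.02,0.7,0,0,0.11,36,0,0,0.5,0,0,0,36,0,0,0.3,0,0,0,36,0,0,0.14,0,0,0,36,0,0,0.06,0,0,0,36,0,0,0,0,0,0,36,0,0,0,0,0,0,0,0,0,0,0,0,0,0,0,0,0,0,0,0,0,0,0,0,0,0,0,0]
}}

```text
t: 23.0
tool_pos: [0.6277, -0.1387, 0.0051]
tool_rot: [2.768, 1.483, 0.002]
contact_force: [-0.7, 0.2, 5.0]
opening: 0.0099
grip_force: 52.0
```

Request:
{"fn": "jog_arm", "kwargs": {
  "commands": [0,0,-0.4,0,0,0,0,0,0,-0.8,0,0,-0.86,0,0,0,-0.3,0,0,-0.86,0,0,0,0,0,0,-0.86,0,0,0,0,0,0,-0.86,0,0,0,0,0,0,-0.86,0,0,0,0,0,0,-0.86,0,0,0,0,0,0,-0.86,0,0,0,0,0,0,-0.87,0,0,0,0,0,0,0,0]
}}

```text
t: 24.25
tool_pos: [0.6263, -0.1382, 0.093]
tool_rot: [-2.106, -2.33, 0.001]
contact_force: [-0.6, 0.6, -0.7]
opening: 0.01
grip_force: 51.3
```

```bash
python3 - <<'E'
from h import *
p=spot("mid",-.055); plan(p[0],p[1],.01,95.5)
E
```

```text
now [ 0.6263 -0.1382  0.093 ] psi 95.8 tilt 0.08 deg | turn az total 0.05 | after: tx 4.10 ty 0.38 tz 1.38
```

Request:
{"fn": "jog_arm", "kwargs": {
  "commands": [0,0,0,0,0,0.05,0,0.68,0.06,0,0,0,0,0,0.68,0.06,0,0,0,0,0,0.68,0.06,0,0,0,0,0,0.68,0.06,0,0,0,0,0,0.69,0.07,0,0,0,0,0,0.69,0.07,0,0,0,0,0,0,0,0,0,0,0,0,0,0,0.6,0,0,0,0,0,0,0.4,0,0,0,0,0,0,0.23,0,0,0,0,0,0,0.1,0,0,0,0,0,0,0.04,0,0,0,0,0,0,0,0,0,0,0]
}}

```text
t: 26.0
tool_pos: [0.6265, 0.1086, 0.0126]
tool_rot: [2.111, 2.326, 0.002]
contact_force: [0.4, 0.3, 0.1]
opening: 0.0097
grip_force: 51.3
```

Request:
{"fn": "jog_arm", "kwargs": {
  "commands": [0,0,0,0,0,0,30,0,0,0,0,0,0,30,0,0,-0.4,0,0,0,30,0,0,-0.9,0,0,0,36,0,0,-0.5,0,0,0,36,0,0,0,0,0,0,36,0,0,0,0,0,0,36]
}}

```text
t: 26.88
tool_pos: [0.625, 0.1087, 0.1187]
tool_rot: [-2.11, -2.326, 0.002]
contact_force: [-0.4, -0.1, -0.8]
opening: 0.036
grip_force: 0.0
```

```bash
python3 - <<'E'
from h import *
im=eyes.get_image("top"); blobs(im,.006,.03,(.35,.75,-.42,-.05))
im=eyes.get_image("wrist"); blobs(im,.0105,.024,(.5,.65,.03,.165),100)
plan(.5465,-.2335,.1,172)
plan(.5465,-.2335,.1,-8)
E
```

```text
c 631 -336  size 75x12 ang 5  z95 0.0140 n 144 px [365. 166.] rgb [170. 168. 168.]
c 636 -230  size 56x24 ang -68  z95 0.0139 n 188 px [326. 163.] rgb [153. 152. 139.]
c 546 -233  size 75x13 ang -7  z95 0.0139 n 136 px [327. 197.] rgb [176. 182. 184.]
c 534 -325  size 43x13 ang 8  z95 0.0137 n 84 px [362. 202.] rgb [167. 172. 173.]
c 452 -134  size 46x44 ang -89  z95 0.0201 n 261 px [289. 232.] rgb [192. 202. 212.]
c 455 -230  size 28x28 ang 0  z95 0.0218 n 60 px [327. 231.] rgb [150. 146. 102.]
c 450 -332  size 42x13 ang 66  z95 0.0143 n 76 px [365. 234.] rgb [173. 179. 179.]
c 575 143  size 150x1 ang 6  z95 0.0213 n 467 px [207. 145.] rgb [13. 13. 13.]
c 571 105  size 60x13 ang -85  z95 0.0185 n 1195 px [195. 190.] rgb [120. 114. 112.]
c 514 99  size 60x12 ang -84  z95 0.0184 n 1229 px [124. 192.] rgb [163. 156. 153.]
c 626 109  size 60x12 ang -85  z95 0.0185 n 1090 px [263. 194.] rgb [113. 108. 106.]
c 575 69  size 150x2 ang 6  z95 0.0225 n 1189 px [199. 236.] rgb [12. 11. 12.]
c 632 47  size 34x11 ang -84  z95 0.0185 n 493 px [264. 265.] rgb [170. 163. 161.]
now [0.6244 0.1086 0.1174] psi 95.6 tilt 0.21 deg | turn az total -13.34 | after: tx 0.49 ty -5.83 tz 0.29
now [0.6244 0.1086 0.1174] psi 95.6 tilt 0.21 deg | turn az total 18.07 | after: tx -0.49 ty 5.83 tz 0.29
```

Request:
{"fn": "jog_arm", "kwargs": {
  "commands": [0,0,0,0,0,-0.95,36,0,0,0,0,0,-0.95,36,0,0,0,0,0,-0.95,36,0,0,0,0,0,-0.95,36,0,0,0,0,0,-0.95,36,0,0,0,0,0,-0.95,36,0,0,0,0,0,-0.95,36,0,0,0,0,0,-0.95,36,0,0,0,0,0,-0.95,36,0,0,0,0,0,-0.95,36,0,0,0,0,0,-0.95,36,0,0,0,0,0,-0.95,36,0,0,0,0,0,-0.95,36,0,0,0,0,0,-0.95,36]
}}

```text
t: 28.72
tool_pos: [0.6246, 0.1086, 0.1175]
tool_rot: [-0.221, -3.13, 0.001]
contact_force: [0.2, -0.4, 0.3]
opening: 0.0362
grip_force: 0.0
```

Request:
{"fn": "jog_arm", "kwargs": {
  "commands": [0.05,-0.65,0,0,0,0,36,0.05,-0.65,0,0,0,0,36,0.05,-0.65,0,0,0,0,36,0.05,-0.65,0,0,0,0,36,0.05,-0.65,0,0,0,0,36,0.06,-0.65,0.07,0,0,0,36,0.06,-0.65,0.07,0,0,0,36,0.06,-0.65,0.07,0,0,0,36,0.06,-0.63,0.07,0,0,0,36,0,0,0,0,0,0,36,0,0,0,0,0,0,36]
}}

```text
t: 30.1
tool_pos: [0.5459, -0.2326, 0.1016]
tool_rot: [-0.226, -3.132, -0.002]
contact_force: [0.1, 0.4, -0.1]
opening: 0.0362
grip_force: 0.0
```

```bash
python3 - <<'E'
from h import *
im=eyes.get_image("wrist"); b=blobs(im,.006,.018,(.48,.62,-.28,-.19),60)[0]
plan(b[0]/1e3,b[1]/1e3,.002,b[4]+180)
E
```

```text
c 547 -234  size 76x12 ang -8  z95 0.0136 n 1492 px [259. 198.] rgb [75. 70. 69.]
now [ 0.5463 -0.2323  0.102 ] psi 171.8 tilt 0.10 deg | turn az total -0.04 | after: tx -0.03 ty -0.03 tz 1.67
```

Request:
{"fn": "jog_arm", "kwargs": {
  "commands": [-0.2,-0.03,0.7,0,0,-0.04,36,0,0,0.5,0,0,0,36,0,0,0.3,0,0,0,36,0,0,0.1,0,0,0,36,0,0,0.06,0,0,0,36,0,0,0,0,0,0,36,0,0,0,0,0,0,0,0,0,0,0,0,0,0,0,0,0,0,0,0,0,0,0,0,0,0,0,0]
}}

```text
t: 31.4
tool_pos: [0.5589, -0.2373, 0.0045]
tool_rot: [0.219, 3.132, -0.001]
contact_force: [-1.3, -0.5, 5.6]
opening: 0.0103
grip_force: 51.9
```

Request:
{"fn": "jog_arm", "kwargs": {
  "commands": [0,0,-0.4,0,0,0,0,0,0,-0.8,0,0,0.95,0,0,0,-0.3,0,0,0.95,0,0,0,0,0,0,0.95,0,0,0,0,0,0,0.95,0,0,0,0,0,0,0.95,0,0,0,0,0,0,0.95,0,0,0,0,0,0,0.95,0,0,0,0,0,0,0.95,0,0,0,0,0,0,0.95,0,0,0,0,0,0,0.95,0,0,0,0,0,0,0.95,0,0,0,0,0,0,0.95,0,0,0,0,0,0,0.95,0,0,0,0,0,0,1,0,0,0,0,0,0,0,0]
}}

```text
t: 33.4
tool_pos: [0.5576, -0.2365, 0.0925]
tool_rot: [-2.11, -2.326, 0.001]
contact_force: [0.1, -0.0, -0.7]
opening: 0.0104
grip_force: 51.2
```

```bash
python3 - <<'E'
from h import *
p=spot("long",.04); plan(p[0]+.001,p[1]-.010,.011,95.5); print(p)
E
```

```text
now [ 0.5576 -0.2365  0.0925] psi 95.6 tilt 0.08 deg | turn az total 0.01 | after: tx 6.83 ty 0.10 tz 1.36
[0.52315833 0.18166232]
```

Request:
{"fn": "jog_arm", "kwargs": {
  "commands": [0.68,0.01,0,0,0,0,0,0.68,0.01,0,0,0,0,0,0.68,0.01,0,0,0,0,0,0.68,0.01,0,0,0,0,0,0.68,0.01,0,0,0,0,0,0.68,0.01,0,0,0,0,0,0.68,0.01,0,0,0,0,0,0.68,0.01,0,0,0,0,0,0.68,0.01,0,0,0,0,0,0.68,0.01,0,0,0,0,0,0,0,0,0,0,0,0,0,0,0,0,0,0,0]
}}

```text
t: 34.9
tool_pos: [0.5248, 0.1695, 0.093]
tool_rot: [2.111, 2.327, -0.001]
contact_force: [0.3, 0.8, -1.5]
opening: 0.0097
grip_force: 51.2
```

```bash
python3 - <<'E'
from h import *
p=spot("long",.04); plan(p[0]+.001,p[1]-.011,.011,95.5); print(ctrl.get_obs()["opening"])
im=eyes.get_image("wrist"); blobs(im,.08,.105,(.48,.57,.12,.23),60)
E
```

```text
now [0.5248 0.1695 0.093 ] psi 95.6 tilt 0.04 deg | turn az total 0.01 | after: tx 0.02 ty -0.01 tz 1.37
0.009694594507256404
c 523 180  size 76x23 ang -76  z95 0.1020 n 3985 px [261. 229.] rgb [110. 105. 103.]
c 508 175  size 6x1 ang 11  z95 0.1044 n 60 px [228. 252.] rgb [20. 21. 22.]
```

Request:
{"fn": "jog_arm", "kwargs": {
  "commands": [0.02,0,0.6,0,0,0,0,0,0,0.4,0,0,0,0,0,0,0.23,0,0,0,0,0,0,0.09,0,0,0,0,0,0,0.03,0,0,0,0,0,0,0,0,0,0,0]
}}

```text
t: 35.7
tool_pos: [0.5256, 0.1711, 0.0132]
tool_rot: [2.112, 2.325, 0.002]
contact_force: [0.9, 0.2, -0.5]
opening: 0.0098
grip_force: 51.2
```

Request:
{"fn": "jog_arm", "kwargs": {
  "commands": [0,0,0,0,0,0,30,0,0,0,0,0,0,30,0,0,-0.4,0,0,0,30,0,0,-0.9,0,0,0,36,0,0,-0.5,0,0,0,36,0,0,0,0,0,0,36,0,0,0,0,0,0,36]
}}

```text
t: 36.58
tool_pos: [0.5242, 0.171, 0.1193]
tool_rot: [-2.112, -2.325, 0.002]
contact_force: [0.6, -0.0, -1.4]
opening: 0.0364
grip_force: 0.0
```

```bash
python3 - <<'E'
from h import *
im=eyes.get_image("top"); blobs(im,.006,.03,(.35,.75,-.42,-.05))
im=eyes.get_image("wrist"); blobs(im,.0105,.024,(.48,.65,.08,.225),100)
plan(.6315,-.335,.1,185.5)
E
```

```text
c 631 -336  size 74x14 ang 4  z95 0.0138 n 140 px [365. 167.] rgb [154. 152. 152.]
c 636 -230  size 55x24 ang -69  z95 0.0137 n 185 px [326. 163.] rgb [138. 137. 125.]
c 535 -325  size 43x13 ang 7  z95 0.0138 n 83 px [362. 202.] rgb [150. 155. 155.]
c 452 -134  size 47x44 ang -89  z95 0.0201 n 262 px [289. 232.] rgb [173. 181. 191.]
c 455 -230  size 28x28 ang -1  z95 0.0219 n 61 px [327. 232.] rgb [135. 131.  92.]
c 450 -332  size 42x12 ang 66  z95 0.0140 n 75 px [365. 234.] rgb [155. 161. 161.]
c 525 181  size 73x11 ang -85  z95 0.0186 n 1337 px [264. 179.] rgb [121. 115. 113.]
c 565 142  size 171x2 ang 6  z95 0.0228 n 1359 px [308. 233.] rgb [12. 11. 12.]
c 513 103  size 47x12 ang -84  z95 0.0186 n 686 px [242. 269.] rgb [172. 165. 162.]
c 625 111  size 51x13 ang -85  z95 0.0183 n 806 px [371. 270.] rgb [169. 163. 160.]
now [0.5236 0.1709 0.1183] psi 95.5 tilt 0.20 deg | turn az total -15.71 | after: tx -0.98 ty -8.56 tz 0.30
```

Request:
{"fn": "jog_arm", "kwargs": {
  "commands": [0,0,0,0,0,-0.98,36,0,0,0,0,0,-0.98,36,0,0,0,0,0,-0.98,36,0,0,0,0,0,-0.98,36,0,0,0,0,0,-0.98,36,0,0,0,0,0,-0.98,36,0,0,0,0,0,-0.98,36,0,0,0,0,0,-0.98,36,0,0,0,0,0,-0.98,36,0,0,0,0,0,-0.98,36,0,0,0,0,0,-0.98,36,0,0,0,0,0,-0.98,36,0,0,0,0,0,-0.98,36,0,0,0,0,0,-0.98,36,0,0,0,0,0,-0.98,36,0,0,0,0,0,-0.98,36]
}}

```text
t: 38.67
tool_pos: [0.5238, 0.1709, 0.1183]
tool_rot: [0.151, -3.135, 0.001]
contact_force: [-0.2, -0.3, -0.0]
opening: 0.0364
grip_force: 0.0
```

Request:
{"fn": "jog_arm", "kwargs": {
  "commands": [-0.08,-0.71,0,0,0,0,36,-0.08,-0.71,0,0,0,0,36,-0.08,-0.71,0,0,0,0,36,-0.08,-0.71,0,0,0,0,36,-0.08,-0.71,0,0,0,0,36,-0.08,-0.71,0,0,0,0,36,-0.08,-0.71,0,0,0,0,36,-0.08,-0.71,0,0,0,0,36,-0.08,-0.72,0.07,0,0,0,36,-0.08,-0.72,0.07,0,0,0,36,-0.09,-0.72,0.07,0,0,0,36,-0.09,-0.72,0.07,0,0,0,36,0,0,0,0,0,0,36,0,0,0,0,0,0,36]
}}

```text
t: 40.42
tool_pos: [0.6304, -0.334, 0.1016]
tool_rot: [0.146, -3.136, -0.003]
contact_force: [0.3, -0.6, -0.5]
opening: 0.0359
grip_force: 0.0
```

```bash
python3 - <<'E'
from h import *
im=eyes.get_image("wrist"); b=blobs(im,.006,.018,(.57,.69,-.40,-.28),60)[0]
plan(b[0]/1e3,b[1]/1e3,.002,b[4]+180)
E
```

```text
c 632 -336  size 76x12 ang 5  z95 0.0135 n 1502 px [259. 197.] rgb [74. 70. 69.]
now [ 0.6306 -0.3335  0.1022] psi -174.6 tilt 0.14 deg | turn az total 0.10 | after: tx -0.01 ty -0.03 tz 1.67
```

Request:
{"fn": "jog_arm", "kwargs": {
  "commands": [-0.18,-0.03,0.7,0,0,0.1,36,0,0,0.5,0,0,0,36,0,0,0.3,0,0,0,36,0,0,0.1,0,0,0,36,0,0,0.06,0,0,0,36,0,0,0,0,0,0,36,0,0,0,0,0,0,0,0,0,0,0,0,0,0,0,0,0,0,0,0,0,0,0,0,0,0,0,0]
}}

```text
t: 41.72
tool_pos: [0.6429, -0.3361, 0.0053]
tool_rot: [-0.13, 3.137, -0.002]
contact_force: [-1.2, 0.7, 5.3]
opening: 0.0099
grip_force: 52.0
```

Request:
{"fn": "jog_arm", "kwargs": {
  "commands": [0,0,-0.4,0,0,0,0,0,0,-0.8,0,0,0.97,0,0,0,-0.3,0,0,0.97,0,0,0,0,0,0,0.97,0,0,0,0,0,0,0.97,0,0,0,0,0,0,0.97,0,0,0,0,0,0,0.97,0,0,0,0,0,0,0.97,0,0,0,0,0,0,0.97,0,0,0,0,0,0,0.98,0,0,0,0,0,0,0.98,0,0,0,0,0,0,0.98,0,0,0,0,0,0,0.98,0,0,0,0,0,0,0.98,0,0,0,0,0,0,0.98,0,0,0,0,0,0,0.98,0,0,0,0,0,0,0.98,0,0,0,0,0,0,0,0]
}}

```text
t: 43.98
tool_pos: [0.6421, -0.3355, 0.0945]
tool_rot: [2.113, 2.324, 0.0]
contact_force: [-0.9, 0.2, -1.8]
opening: 0.0101
grip_force: 51.2
```

```bash
python3 - <<'E'
from h import *
p=spot("long",-.04); plan(p[0]+.001,p[1]-.011,.011,95.5); print(p)
E
```

```text
now [ 0.6421 -0.3355  0.0945] psi 95.5 tilt 0.01 deg | turn az total -0.01 | after: tx 8.59 ty 0.19 tz 1.39
[0.60279003 0.18932998]
```

Request:
{"fn": "jog_arm", "kwargs": {
  "commands": [0.71,0.01,0,0,0,0,0,0.71,0.01,0,0,0,0,0,0.71,0.01,0,0,0,0,0,0.71,0.01,0,0,0,0,0,0.71,0.02,0,0,0,0,0,0.72,0.02,0,0,0,0,0,0.72,0.02,0,0,0,0,0,0.72,0.02,0,0,0,0,0,0.72,0.02,0,0,0,0,0,0.72,0.02,0,0,0,0,0,0.72,0.02,0,0,0,0,0,0.72,0.02,0,0,0,0,0,0,0,0,0,0,0,0,0,0,0,0,0,0,0]
}}

```text
t: 45.72
tool_pos: [0.6057, 0.1784, 0.0941]
tool_rot: [2.113, 2.324, -0.0]
contact_force: [0.1, -0.5, -1.1]
opening: 0.01
grip_force: 51.2
```

```bash
python3 - <<'E'
from h import *
p=spot("long",-.04); plan(p[0]+.001,p[1]-.011,.011,95.5); print(ctrl.get_obs()["opening"])
im=eyes.get_image("wrist"); blobs(im,.08,.105,(.54,.66,.12,.24),60)
E
```

```text
now [0.6057 0.1784 0.0941] psi 95.5 tilt 0.03 deg | turn az total -0.01 | after: tx 0.00 ty -0.03 tz 1.39
0.010037647694682085
c 604 189  size 76x23 ang 86  z95 0.1024 n 3908 px [261. 230.] rgb [110. 105. 103.]
```

Request:
{"fn": "jog_arm", "kwargs": {
  "commands": [0,-0.03,0.6,0,0,0,0,0,0,0.4,0,0,0,0,0,0,0.23,0,0,0,0,0,0,0.09,0,0,0,0,0,0,0.05,0,0,0,0,0,0,0,0,0,0,0]
}}

```text
t: 46.52
tool_pos: [0.6046, 0.1785, 0.0126]
tool_rot: [2.114, 2.323, 0.002]
contact_force: [0.6, -0.5, -1.9]
opening: 0.0103
grip_force: 51.3
```

Request:
{"fn": "jog_arm", "kwargs": {
  "commands": [0,0,0,0,0,0,30,0,0,0,0,0,0,30,0,0,-0.4,0,0,0,30,0,0,-0.9,0,0,0,36,0,0,-0.5,0,0,0,36,0,0,0,0,0,0,36,0,0,0,0,0,0,36]
}}

```text
t: 47.4
tool_pos: [0.6033, 0.1785, 0.1187]
tool_rot: [-2.114, -2.323, 0.002]
contact_force: [0.7, -0.2, -0.7]
opening: 0.0359
grip_force: 0.0
```

```bash
python3 - <<'E'
from h import *
im=eyes.get_image("top"); blobs(im,.006,.03,(.35,.75,-.42,-.05))
im=eyes.get_image("wrist"); blobs(im,.0105,.024,(.48,.65,.14,.24),100)
plan(.5345,-.324,.1,188)
E
```

```text
c 636 -230  size 56x24 ang -68  z95 0.0142 n 187 px [326. 163.] rgb [144. 143. 131.]
c 534 -325  size 43x14 ang 7  z95 0.0139 n 83 px [362. 203.] rgb [158. 162. 163.]
c 452 -134  size 46x44 ang -88  z95 0.0199 n 263 px [289. 231.] rgb [181. 190. 200.]
c 455 -230  size 28x28 ang 1  z95 0.0210 n 61 px [327. 231.] rgb [141. 137.  96.]
c 450 -332  size 43x12 ang 66  z95 0.0140 n 76 px [365. 234.] rgb [163. 169. 169.]
c 525 182  size 76x13 ang -84  z95 0.0185 n 1587 px [164. 178.] rgb [158. 151. 149.]
c 603 188  size 75x12 ang -85  z95 0.0185 n 1419 px [263. 179.] rgb [119. 113. 111.]
c 597 145  size 106x2 ang 6  z95 0.0228 n 840 px [252. 233.] rgb [12. 11. 12.]
now [0.6026 0.1783 0.1175] psi 95.4 tilt 0.21 deg | turn az total -16.16 | after: tx 2.29 ty -8.13 tz 0.29
```

Request:
{"fn": "jog_arm", "kwargs": {
  "commands": [0,0,0,0,0,0.95,36,0,0,0,0,0,0.95,36,0,0,0,0,0,0.95,36,0,0,0,0,0,0.95,36,0,0,0,0,0,0.95,36,0,0,0,0,0,0.95,36,0,0,0,0,0,0.95,36,0,0,0,0,0,0.95,36,0,0,0,0,0,0.95,36,0,0,0,0,0,0.95,36,0,0,0,0,0,0.95,36,0,0,0,0,0,0.95,36,0,0,0,0,0,0.95,36,0,0,0,0,0,0.95,36,0,0,0,0,0,0.95,36,0,0,0,0,0,0.98,36]
}}

```text
t: 49.5
tool_pos: [0.6028, 0.1783, 0.1176]
tool_rot: [3.134, 0.217, -0.005]
contact_force: [0.2, 0.0, 0.5]
opening: 0.0359
grip_force: 0.0
```

Request:
{"fn": "jog_arm", "kwargs": {
  "commands": [-0.19,0.68,0,0,0,0,36,-0.19,0.68,0,0,0,0,36,-0.19,0.68,0,0,0,0,36,-0.19,0.68,0,0,0,0,36,-0.19,0.68,0,0,0,0,36,-0.19,0.68,0,0,0,0,36,-0.19,0.68,0,0,0,0,36,-0.19,0.68,0,0,0,0,36,-0.19,0.68,0.07,0,0,0,36,-0.19,0.67,0.07,0,0,0,36,-0.19,0.67,0.07,0,0,0,36,-0.2,0.67,0.07,0,0,0,36,0,0,0,0,0,0,36,0,0,0,0,0,0,36]
}}

```text
t: 51.25
tool_pos: [0.5362, -0.323, 0.1014]
tool_rot: [-3.132, -0.222, 0.003]
contact_force: [-0.4, 0.2, -0.6]
opening: 0.036
grip_force: 0.0
```

```bash
python3 - <<'E'
from h import *
im=eyes.get_image("wrist"); b=blobs(im,.006,.018,(.49,.58,-.37,-.28),60)[0]
plan(b[0]/1e3,b[1]/1e3,.002,b[4])
E
```

```text
c 534 -325  size 45x11 ang 8  z95 0.0135 n 851 px [262. 201.] rgb [62. 59. 57.]
now [ 0.5365 -0.3227  0.1018] psi 8.2 tilt 0.12 deg | turn az total 0.04 | after: tx -0.04 ty 0.03 tz 1.66
```

Request:
{"fn": "jog_arm", "kwargs": {
  "commands": [-0.04,0.03,0.7,0,0,0.04,36,0,0,0.5,0,0,0,36,0,0,0.3,0,0,0,36,0,0,0.1,0,0,0,36,0,0,0.06,0,0,0,36,0,0,0,0,0,0,36,0,0,0,0,0,0,0,0,0,0,0,0,0,0,0,0,0,0,0,0,0,0,0,0,0,0,0,0]
}}

```text
t: 52.55
tool_pos: [0.5354, -0.3266, 0.0045]
tool_rot: [3.133, 0.216, 0.002]
contact_force: [-0.6, 0.1, 5.6]
opening: 0.0102
grip_force: 51.8
```

Request:
{"fn": "jog_arm", "kwargs": {
  "commands": [0,0,-0.4,0,0,0,0,0,0,-0.8,0,0,-0.96,0,0,0,-0.3,0,0,-0.96,0,0,0,0,0,0,-0.96,0,0,0,0,0,0,-0.96,0,0,0,0,0,0,-0.96,0,0,0,0,0,0,-0.96,0,0,0,0,0,0,-0.96,0,0,0,0,0,0,-0.96,0,0,0,0,0,0,-0.96,0,0,0,0,0,0,-0.96,0,0,0,0,0,0,-0.96,0,0,0,0,0,0,-0.96,0,0,0,0,0,0,-0.95,0,0,0,0,0,0,-0.95,0,0,0,0,0,0,-0.95,0,0,0,0,0,0,-0.94,0,0,0,0,0,0,0,0]
}}

```text
t: 54.8
tool_pos: [0.5343, -0.3256, 0.0925]
tool_rot: [-2.11, -2.325, 0.0]
contact_force: [0.5, 0.4, -0.4]
opening: 0.0099
grip_force: 51.1
```

```bash
python3 - <<'E'
from h import *
p=spot("short",0); plan(p[0],p[1],.011,95.5); print(p)
E
```

```text
now [ 0.5343 -0.3256  0.0925] psi 95.5 tilt 0.08 deg | turn az total 0.01 | after: tx 5.97 ty 1.29 tz 1.36
[0.57715935 0.03817751]
```

Request:
{"fn": "jog_arm", "kwargs": {
  "commands": [0.66,0.14,0,0,0,0,0,0.66,0.14,0,0,0,0,0,0.66,0.14,0,0,0,0,0,0.66,0.14,0,0,0,0,0,0.66,0.14,0,0,0,0,0,0.66,0.14,0,0,0,0,0,0.67,0.15,0,0,0,0,0,0.67,0.15,0,0,0,0,0,0.67,0.15,0,0,0,0,0,0,0,0,0,0,0,0,0,0,0,0,0,0,0,0,0,0.6,0,0,0,0,0,0,0.4,0,0,0,0,0,0,0.22,0,0,0,0,0,0,0.09,0,0,0,0,0,0,0.03,0,0,0,0,0,0,0,0,0,0,0]
}}

```text
t: 56.92
tool_pos: [0.5774, 0.038, 0.0138]
tool_rot: [2.109, 2.327, 0.002]
contact_force: [-0.2, 0.4, -0.5]
opening: 0.0101
grip_force: 51.2
```

Request:
{"fn": "jog_arm", "kwargs": {
  "commands": [0,0,0,0,0,0,30,0,0,0,0,0,0,30,0,0,-0.4,0,0,0,30,0,0,-0.9,0,0,0,36,0,0,-0.5,0,0,0,36,0,0,0,0,0,0,36,0,0,0,0,0,0,36]
}}

```text
t: 57.8
tool_pos: [0.576, 0.0382, 0.1199]
tool_rot: [-2.109, -2.327, 0.001]
contact_force: [0.2, -0.3, -0.4]
opening: 0.0363
grip_force: 0.0
```

```bash
python3 - <<'E'
from h import *
im=eyes.get_image("top"); blobs(im,.006,.03,(.35,.75,-.42,-.05))
im=eyes.get_image("wrist"); blobs(im,.0105,.024,(.48,.65,.01,.14),100)
plan(.4505,-.3315,.1,64)
E
```

```text
c 636 -230  size 56x24 ang -68  z95 0.0142 n 186 px [326. 163.] rgb [144. 143. 130.]
c 452 -134  size 46x44 ang -89  z95 0.0201 n 263 px [289. 231.] rgb [180. 189. 199.]
c 455 -230  size 28x28 ang 2  z95 0.0217 n 62 px [327. 231.] rgb [141. 136.  96.]
c 450 -332  size 43x12 ang 66  z95 0.0137 n 78 px [365. 234.] rgb [162. 168. 168.]
c 531 135  size 102x1 ang 6  z95 0.0218 n 285 px [214.  59.] rgb [7. 7. 7.]
c 572 105  size 59x11 ang -85  z95 0.0186 n 1304 px [265. 105.] rgb [163. 160. 158.]
c 514 99  size 59x13 ang -84  z95 0.0185 n 1410 px [188. 107.] rgb [165. 160. 157.]
c 626 109  size 59x13 ang -84  z95 0.0185 n 1416 px [338. 110.] rgb [190. 186. 184.]
c 560 70  size 173x50 ang -12  z95 0.0233 n 1147 px [213. 143.] rgb [12. 12. 12.]
c 488 32  size 44x1 ang -84  z95 0.0225 n 311 px [151. 191.] rgb [11. 11. 12.]
c 632 45  size 44x13 ang -85  z95 0.0184 n 862 px [333. 193.] rgb [169. 163. 161.]
c 577 37  size 44x11 ang -84  z95 0.0184 n 786 px [263. 195.] rgb [112. 107. 105.]
c 610 14  size 81x1 ang 5  z95 0.0223 n 566 px [304. 227.] rgb [13. 12. 13.]
now [0.5754 0.0382 0.1188] psi 95.6 tilt 0.20 deg | turn az total 5.52 | after: tx -6.45 ty 0.83 tz 0.31
```

Last short: turn +5.5, then shift.

Request:
{"fn": "jog_arm", "kwargs": {
  "commands": [0,0,0,0,0,0.92,36,0,0,0,0,0,0.92,36,0,0,0,0,0,0.92,36,0,0,0,0,0,0.92,36,0,0,0,0,0,0.92,36,0,0,0,0,0,0.92,36,-0.64,0.08,0,0,0,0,36,-0.64,0.08,0,0,0,0,36,-0.64,0.08,0,0,0,0,36,-0.64,0.08,0,0,0,0,36,-0.64,0.08,0,0,0,0,36,-0.65,0.08,0,0,0,0,36,-0.65,0.08,0.07,0,0,0,36,-0.65,0.09,0.07,0,0,0,36,-0.65,0.09,0.07,0,0,0,36,-0.65,0.09,0.07,0,0,0,36,0,0,0,0,0,0,36,0,0,0,0,0,0,36]
}}

```text
t: 60.15
tool_pos: [0.4513, -0.3307, 0.1028]
tool_rot: [-2.662, -1.663, 0.0]
contact_force: [-0.0, 0.8, -0.2]
opening: 0.0363
grip_force: 0.0
```

```bash
python3 - <<'E'
from h import *
im=eyes.get_image("wrist"); b=blobs(im,.006,.018,(.40,.50,-.38,-.29),60)[0]
plan(b[0]/1e3,b[1]/1e3,.002,b[4])
E
```

```text
c 451 -331  size 44x12 ang 63  z95 0.0135 n 850 px [261. 199.] rgb [65. 61. 60.]
now [ 0.4516 -0.3304  0.1032] psi 64.0 tilt 0.11 deg | turn az total 0.24 | after: tx -0.02 ty -0.01 tz 1.69
```

Request:
{"fn": "jog_arm", "kwargs": {
  "commands": [-0.02,-0.01,0.7,0,0,0.24,36,0,0,0.5,0,0,0,36,0,0,0.3,0,0,0,36,0,0,0.12,0,0,0,36,0,0,0.06,0,0,0,36,0,0,0,0,0,0,36,0,0,0,0,0,0,0,0,0,0,0,0,0,0,0,0,0,0,0,0,0,0,0,0,0,0,0,0]
}}

```text
t: 61.45
tool_pos: [0.4513, -0.333, 0.0044]
tool_rot: [2.683, 1.631, 0.001]
contact_force: [-1.3, 1.5, 6.0]
opening: 0.0101
grip_force: 51.7
```

Request:
{"fn": "jog_arm", "kwargs": {
  "commands": [0,0,-0.4,0,0,0,0,0,0,-0.8,0,0,-0.96,0,0,0,-0.3,0,0,-0.96,0,0,0,0,0,0,-0.96,0,0,0,0,0,0,-0.96,0,0,0,0,0,0,-0.95,0,0,0,0,0,0,-0.95,0,0,0,0,0,0,0,0]
}}

```text
t: 62.45
tool_pos: [0.4503, -0.332, 0.0927]
tool_rot: [-2.113, -2.323, -0.0]
contact_force: [-0.8, 0.1, 0.5]
opening: 0.0098
grip_force: 51.0
```

```bash
python3 - <<'E'
from h import *
p=spot("short",.055); plan(p[0],p[1],.011,95.5); print(p)
E
```

```text
now [ 0.4503 -0.332   0.0927] psi 95.4 tilt 0.06 deg | turn az total -0.01 | after: tx 5.94 ty 1.78 tz 1.36
[0.52241256 0.032906  ]
```

Request:
{"fn": "jog_arm", "kwargs": {
  "commands": [0.66,0.2,0,0,0,0,0,0.66,0.2,0,0,0,0,0,0.66,0.2,0,0,0,0,0,0.66,0.2,0,0,0,0,0,0.66,0.2,0,0,0,0,0,0.66,0.2,0,0,0,0,0,0.66,0.2,0,0,0,0,0,0.66,0.19,0,0,0,0,0,0.66,0.19,0,0,0,0,0,0,0,0,0,0,0,0,0,0,0,0,0,0,0,0,0,0.6,0,0,0,0,0,0,0.4,0,0,0,0,0,0,0.22,0,0,0,0,0,0,0.09,0,0,0,0,0,0,0.03,0,0,0,0,0,0,0,0,0,0,0]
}}

```text
t: 64.58
tool_pos: [0.5235, 0.0325, 0.0138]
tool_rot: [2.112, 2.324, 0.001]
contact_force: [0.1, 0.7, 0.5]
opening: 0.0102
grip_force: 51.0
```

Request:
{"fn": "jog_arm", "kwargs": {
  "commands": [0,0,0,0,0,0,30,0,0,0,0,0,0,30,0,0,-0.4,0,0,0,30,0,0,-0.9,0,0,0,36,0,0,-0.9,0,0,0,20,0,0,-0.9,0,0,0,0,0,0,-0.5,0,0,0,0,0,0,0,0,0,0,0,0,0,0,0,0,0,0]
}}

```text
t: 65.7
tool_pos: [0.5221, 0.0328, 0.2274]
tool_rot: [-2.111, -2.324, 0.002]
contact_force: [-0.1, 0.6, -0.6]
opening: -0.0001
grip_force: 0.0
```

```bash
python3 - <<'E'
from h import *
im=eyes.get_image("wrist"); save(im,"w4.png",scale=1.2); blobs(im,.0105,.024,(.48,.65,.01,.225),100)
print("top"); im=eyes.get_image("top"); blobs(im,.0105,.024,(.48,.65,.01,.225),30); save(im,"t4.png",(40,90,280,260),3)
# lid: fit plane in case frame
P=cloud(im); a=np.radians(A0); ex=np.array([np.cos(a),np.sin(a)]); ey=np.array([-ex[1],ex[0]]); Q=P[...,:2]-C0; X=Q@ex; Y=Q@ey; Z=P[...,2]
m=(X>.12)&(X<.3)&(abs(Y)<.085)&(Z>.06)&(Z<.26); c=np.polyfit(X[m],Z[m],1); print("lid angle",np.pi-np.arctan(c[0]),"line",c,"n",m.sum(),"max",X[m].max(),Z[m].max())
print(ctrl.get_obs()["t"]); plan(.57,.12,.25,95.5)
E
```

```text
c 525 173  size 56x12 ang -85  z95 0.0187 n 722 px [278.  29.] rgb [162. 163. 163.]
c 604 180  size 59x13 ang -85  z95 0.0185 n 820 px [356.  30.] rgb [147. 144. 142.]
c 572 105  size 59x12 ang -84  z95 0.0187 n 689 px [314. 103.] rgb [157. 156. 154.]
c 513 98  size 59x12 ang -84  z95 0.0186 n 652 px [260. 105.] rgb [120. 117. 115.]
c 625 108  size 59x13 ang -85  z95 0.0186 n 711 px [365. 105.] rgb [150. 148. 146.]
c 561 69  size 172x45 ang -10  z95 0.0221 n 356 px [294. 135.] rgb [11. 10. 10.]
c 522 34  size 43x11 ang -84  z95 0.0187 n 418 px [262. 165.] rgb [92. 87. 86.]
c 633 45  size 43x13 ang -85  z95 0.0183 n 463 px [360. 165.] rgb [150. 147. 145.]
c 577 38  size 43x12 ang -85  z95 0.0186 n 429 px [310. 166.] rgb [153. 149. 147.]
c 609 14  size 82x1 ang 6  z95 0.0221 n 191 px [340. 190.] rgb [7. 7. 8.]
top
c 524 179  size 73x13 ang -84  z95 0.0188 n 134 px [170. 200.] rgb [154. 155. 155.]
c 512 106  size 39x12 ang -84  z95 0.0194 n 69 px [197. 206.] rgb [121. 117. 117.]
lid angle 1.9117072119265477 line [ 2.81879061 -0.27433696] n 3501 max 0.190337578902985 0.25996971833265714
65.8
now [0.5217 0.0328 0.2265] psi 95.5 tilt 0.22 deg | turn az total 0.00 | after: tx 1.37 ty 0.94 tz -0.39
```

View pics/w4.png

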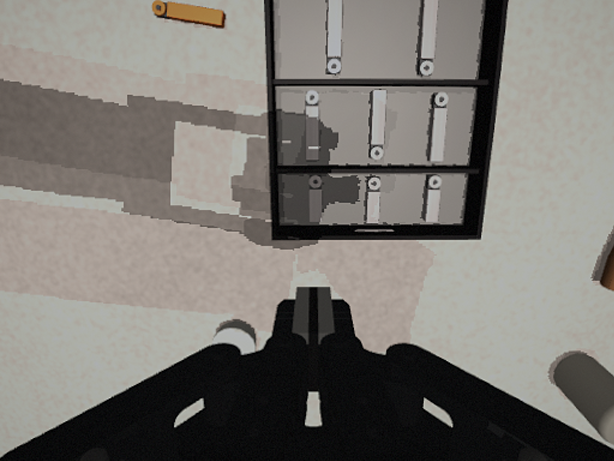

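All eight bars lie flat in their rows: longs at (334,35) and (427,35), mids at (312,125), (377,125) and (438,125), shorts at (315,198), (374,198) and (434,198). Next is the lid arc.

```bash
python3 - <<'E'
from h import *
a=np.radians(A0); ex=np.array([np.cos(a),np.sin(a)])
b=C0+.255*ex; print("behind",b); plan(b[0],b[1],.34,95.5)
H=np.array([.111,.0405]); pts=[np.array([.255,.237])]
for k,th in enumerate(np.linspace(1.5,.1,15)):
    r=.2+.022*k/14; n=np.array([np.sin(th),np.cos(th)])
    pts.append(H+r*np.array([-np.cos(th),np.sin(th)])+(.006+.011*np.sin(th))*n)
    d=pts[-1]-pts[-2]; print(round(th,2),pts[-1].round(4),"tx %.2f tz %.2f"%(d[0]/.06,-d[1]/.06))
E
```

```text
behind [0.54485933 0.37362603]
now [0.5217 0.0328 0.2265] psi 95.5 tilt 0.22 deg | turn az total 0.00 | after: tx 5.62 ty 0.93 tz -1.89
1.5 [0.1138 0.2412] tx -2.35 tz -0.07
1.4 [0.0933 0.242 ] tx -0.34 tz -0.01
1.3 [0.0727 0.2407] tx -0.34 tz 0.02
1.2 [0.052  0.2372] tx -0.34 tz 0.06
1.1 [0.0315 0.2315] tx -0.34 tz 0.09
1.0 [0.0115 0.2236] tx -0.33 tz 0.13
0.9 [-0.0077  0.2136] tx -0.32 tz 0.17
0.8 [-0.026   0.2015] tx -0.31 tz 0.20
0.7 [-0.0432  0.1875] tx -0.29 tz 0.23
0.6 [-0.0588  0.1715] tx -0.26 tz 0.27
0.5 [-0.0729  0.1538] tx -0.23 tz 0.29
0.4 [-0.0851  0.1346] tx -0.20 tz 0.32
0.3 [-0.0953  0.114 ] tx -0.17 tz 0.34
0.2 [-0.1034  0.0923] tx -0.13 tz 0.36
0.1 [-0.1092  0.0697] tx -0.10 tz 0.38
```

Request:
{"fn": "jog_arm", "kwargs": {
  "commands": [0,0,-0.63,0,0,0,0,0,0,-0.63,0,0,0,0,0,0,-0.63,0,0,0,0,0.62,0.1,0,0,0,0,0,0.62,0.1,0,0,0,0,0,0.62,0.1,0,0,0,0,0,0.62,0.1,0,0,0,0,0,0.62,0.1,0,0,0,0,0,0.62,0.1,0,0,0,0,0,0.63,0.11,0,0,0,0,0,0.63,0.11,0,0,0,0,0,0.63,0.11,0,0,0,0,0,0,0,0,0,0,0,0,0,0,0,0,0,0,0]
}}

```text
t: 67.55
tool_pos: [0.5458, 0.3726, 0.3406]
tool_rot: [-2.112, -2.325, 0.004]
contact_force: [0.4, -0.9, -0.6]
opening: -0.0
grip_force: 0.0
```

```bash
python3 - <<'E'
from h import *
im=eyes.get_image("scene"); save(im,"s5.png",scale=1.3); plan(.5449,.3736,.237,95.5); print(ctrl.get_obs()["q"].round(2))
E
```

```text
now [0.546  0.3722 0.3412] psi 95.5 tilt 0.11 deg | turn az total -0.01 | after: tx 0.02 ty -0.02 tz 1.74
[ 0.49  0.1   1.39 -0.    1.66  0.39]
```

View pics/s5.png

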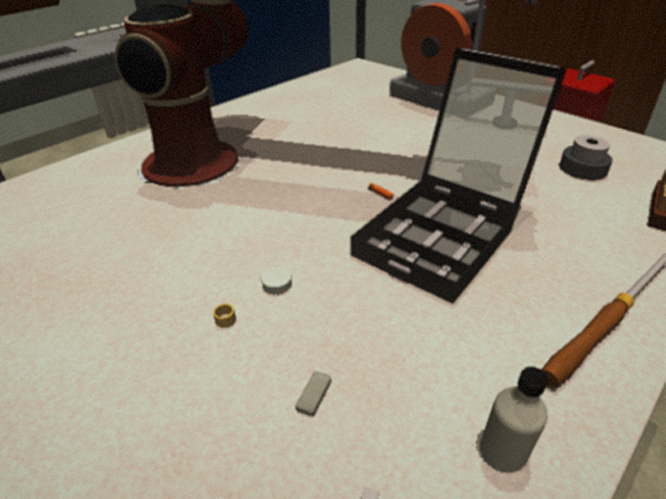

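The scene view shows all bars in the case, centred near (430,235), with the lid open at (495,120).

Request:
{"fn": "jog_arm", "kwargs": {
  "commands": [0,0,0.6,0,0,0,0,0,0,0.6,0,0,0,0,0,0,0.5,0,0,0,0,-0.3,0,0,0,0,0,0,-0.3,0,0,0,0,0,0,-0.3,0,0,0,0,0,0,-0.3,0,0,0,0,0,0,-0.3,0,0,0,0,0,0]
}}

```text
t: 68.6
tool_pos: [0.5553, 0.2823, 0.2416]
tool_rot: [2.112, 2.325, 0.003]
contact_force: [0.0, 1.5, 1.0]
opening: 0.0001
grip_force: 0.9
```

Request:
{"fn": "jog_arm", "kwargs": {
  "commands": [-0.3,0,-0.01,0,0,0,0,-0.3,0,-0.01,0,0,0,0,-0.23,0,-0.01,0,0,0,0,-0.34,0,-0.01,0,0,0,0,-0.34,0,0.02,0,0,0,0,-0.34,0,0.06,0,0,0,0,-0.34,0,0.09,0,0,0,0,-0.33,0,0.13,0,0,0,0]
}}

```text
t: 69.6
tool_pos: [0.5694, 0.1315, 0.2243]
tool_rot: [2.112, 2.325, 0.0]
contact_force: [0.6, 0.8, -0.0]
opening: -0.0003
grip_force: 0.5
```

```bash
python3 - <<'E'
from h import *
o=ctrl.get_obs(); p=o["tool_pos"]; a=np.radians(A0); ex=np.array([np.cos(a),np.sin(a)]); print(((p[:2]-C0)@ex).round(4),p[2],o["contact_force"],o["tool_rot"])
im=eyes.get_image("top"); save(im,"t5.png",(60,80,310,270),3)
E
```

```text
0.0116 0.22432894001511228 [ 0.57006552  0.76992985 -0.0190711 ] [2.11246301e+00 2.32503477e+00 4.06864895e-05]
```

View pics/t5.png

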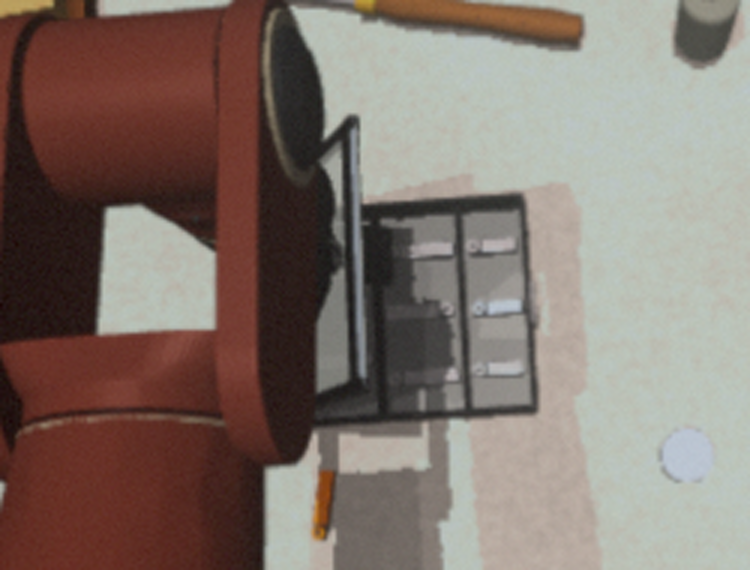

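The lid follows the finger: its edge is at px x≈360, ahead of the tool, and the bars are undisturbed. Carry on along the arc.

Request:
{"fn": "jog_arm", "kwargs": {
  "commands": [-0.32,0,0.17,0,0,0,0,-0.31,0,0.2,0,0,0,0,-0.29,0,0.23,0,0,0,0,-0.26,0,0.27,0,0,0,0,-0.23,0,0.29,0,0,0,0,-0.2,0,0.32,0,0,0,0,-0.17,0,0.34,0,0,0,0,-0.13,0,0.36,0,0,0,0,-0.1,0,0.3,0,0,0,0,0,0,0,0,0,0,0]
}}

```text
t: 70.9
tool_pos: [0.5793, 0.0126, 0.0734]
tool_rot: [-2.111, -2.323, 0.004]
contact_force: [-0.7, 0.2, 1.1]
opening: -0.0002
grip_force: 0.0
```

```bash
cat >> h.py <<'E'
def cs():
    o=ctrl.get_obs(); p=o["tool_pos"]; a=np.radians(A0); ex=np.array([np.cos(a),np.sin(a)]); print("X,Y,Z",((p[:2]-C0)@ex).round(4),((p[:2]-C0)@[-ex[1],ex[0]]).round(4),p[2].round(4),o["contact_force"].round(1),o["t"])
E
python3 -c "
from h import *
cs()"
```

```text
X,Y,Z -0.1076 0.0004 0.0734 [-0.7  0.2  1.1] 70.9
```

Request:
{"fn": "jog_arm", "kwargs": {
  "commands": [-0.14,0,0.1,0,0,0,0,0,0,0.1,0,0,0,0,0,0,0.06,0,0,0,0,0,0,0.06,0,0,0,0,0,0,0.06,0,0,0,0,0,0,0,0,0,0,0]
}}

```text
t: 71.65
tool_pos: [0.5819, 0.0045, 0.0543]
tool_rot: [2.111, 2.325, -0.0]
contact_force: [-2.2, -0.6, 6.5]
opening: -0.0002
grip_force: 3.1
```

Request:
{"fn": "jog_arm", "kwargs": {
  "commands": [0,0,0.06,0,0,0,0,0,0,0.06,0,0,0,0,0,0,0,0,0,0,0]
}}

```text
t: 72.03
tool_pos: [0.5821, 0.0044, 0.0462]
tool_rot: [2.111, 2.325, 0.001]
contact_force: [0.2, -0.9, 2.3]
opening: 0.0001
grip_force: 1.3
```

Request:
{"fn": "jog_arm", "kwargs": {
  "commands": [0,0,0.08,0,0,0,0,0,0,0.08,0,0,0,0,0,0,0,0,0,0,0]
}}

```text
t: 72.4
tool_pos: [0.5829, 0.0045, 0.0451]
tool_rot: [-2.11, -2.325, 0.003]
contact_force: [-24.9, 0.3, 47.8]
opening: -0.0001
grip_force: 24.1
```

Request:
{"fn": "jog_arm", "kwargs": {
  "commands": [0,0,-0.3,0,0,0,0,0,0,-0.7,0,0,0,0,0,0,-0.8,0,0,0,0,-0.6,0,-0.8,0,0,0,0,-0.6,0,0,0,0,0,0,-0.6,0,0,0,0,0,0,0,0,0,0,0,0,0,0,0,0,0,0,0,0]
}}

```text
t: 73.4
tool_pos: [0.5916, -0.1024, 0.1915]
tool_rot: [-2.111, -2.324, -0.0]
contact_force: [0.2, 0.7, 0.4]
opening: -0.0
grip_force: 0.0
```

```bash
python3 - <<'E'
from h import *
a=np.radians(A0); ex=np.array([np.cos(a),np.sin(a)]); ey=np.array([-ex[1],ex[0]])
for n in("wrist","top","scene"):
    im=eyes.get_image(n); P=cloud(im); Q=P[...,:2]-C0; X=Q@ex; Y=Q@ey; Z=P[...,2]
    m=(im["z_map"]>0)&(X>-.12)&(X<.10)&(abs(Y)<.09)&(Z>.03)&(Z<.08)
    c=np.polyfit(X[m],Z[m],1) if m.sum()>50 else None; print(n,m.sum(),"slope,z0",c, np.median(Z[m&(X<-.09)]) if m.any() else None)
    if n!="top": save(im,n+"6.png",scale=1.2)
print(ctrl.get_obs()["t"])
E
```

```text
wrist 13586 slope,z0 [-0.01462494  0.04603654] 0.04753635233058365
top 4965 slope,z0 [0.00047884 0.04672932] 0.046966258582699594
scene 5139 slope,z0 [-0.0009333   0.04609553] 0.046585275519280406
73.55
```

View pics/wrist6.png

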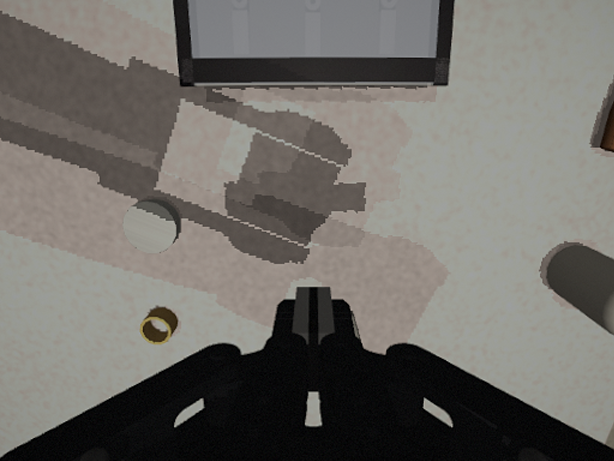

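The lid is shut: its front edge stands 46.5–47.5 mm above the bench with slope ≈0. Its front bar shows at (313,70), and the bars are visible through it at (240–385,5). The tin and ferrule are in place.

```bash
python3 -c "
from station import job
print(job.finish_job())"
```

```text
the job is handed in; nothing more can be done
None
```

All eight bars were measured flat in the rows for their lengths, the lid was pressed past its catch and measured fully shut, and the job was handed in at about 74 s; no verdict was returned.

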